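# Jack up the hinged pump base and hold it

## Robot

A 7-joint arm with a two-finger parallel gripper is mounted at the origin on a cart in front of the work surface, level with it; the furniture and walls round the work are solid. World frame = base frame: x ahead of the robot, y to its left, z up, the work surface at z = 0. Lengths are in m, angles in rad, forces in N, time in s.
With the tool pointing down it reaches from about 0.4 to 0.85 m from the base axis. Payload 10.4 kg.
Tool frame: the origin (TCP) lies on the centre line of the jaws, within the pads' length; the fingertips stand 14 mm ahead of it and the grasp point (between the pads) lies 5 mm behind it; z points along the fingers, y is the direction in which the jaws open and shut (so a half turn about z gives the same grasp; the last joint's range is limited). The gripper opens to 87 mm and grips with 3 to 60 N. Pads are 19 mm wide; open, the fingers measure 117 mm over their backs; the gripper's body (75 mm by 190 mm) begins 51 mm behind the grasp point.
Start: joints at [-1.281, 0.332, -0.065, 1.46, 0.022, 1.35, -0.088], TCP at [0.192, 0.595, 0.237] pointing down, gripper open.
Joint ranges: [-2.6, 2.6], [-0.5, 2.12], [-1.47, 1.34], [0.16, 2.42], [-1.27, 4.41], [0.06, 2.06], [-2.6, 2.6]. Speed limits (rad/s): [2.22, 2.22, 2.79, 2.79, 3.14, 3.14, 3.14].

## Interface

Orientations are given as a unit quaternion [w, x, y, z].
In Python, from station import get_state, optics, hand_in gives the robot as it stands. The module is installed in compiled form; this text tells all that it offers.
- The arm moves only by the tool play_rows, never from a script. Its argument "rows" is a list of rows, each an object of numbers: "tx", "ty", "tz": the shift along the tool's x, y, z in mm; "rx", "ry", "rz": the turn, a rotation vector about the tool's x, y, z in degrees. A call has exactly 5 rows; each row is the pose to reach, as a shift and turn from the pose commanded when the call began, along the tool's axes at that moment; what a row does not reach only later rows make up. A row lasts 1/10 s, in which the tool goes at most 50 mm and 8.59 degrees, less where a joint would pass 70% of its speed; a pose out of reach is approached as far as the arm can. A call with a gripper value outside its range is refused whole. "claw" is the closure in counts, from 0 (fully open) to 255 (shut), set as the call begins (left out, the last holds). The fingers move at their own pace and stop on an object; "force" is the grip in N (left out, the last holds). Time passes only in rows, so rows that repeat a pose let the fingers close, or fill a call up. It gives the time, the measured TCP pose, the force and the opening at its end, in the units of the state.
- get_state(): the state, without advancing time (a new reading comes with each control period).
- optics.capture(name): name is "scene" or "top"; returns a dict with "img" (480x640x3 uint8, blue, green, red), "z_map" (480x640 float32, m along the optical axis (not along the pixel's ray), 0 where there is no reading), "mtx" (3x3 intrinsics, pixels), "R" (3x3) and "t" (3): a world point X has camera coordinates R X + t. Camera axes: x right, y down, z forward; pixel columns grow to the right and rows downward; lengths in m; the calibration is good to about 2 mm. A picture is of the moment at which its call begins.
- hand_in(): hands the job in, once; it reports no verdict.
The state is a dict: "time_s": time; "joint_positions": joint angles; "joint_velocities": joint speeds; "effort": joint torques, N m; "tool_pos": TCP position; "orientation": TCP orientation; "contact_force": force on the tool from outside, world axes, zero at the start; "torque": the same for the moment, N m; "grip_width": finger opening in m.
Only numpy, scipy, OpenCV 4.12 (cv2) and the standard library are available. Lean on these libraries where they do the work, as an engineer would, in place of code of your own. Each camera call takes 0.05 s, during which the arm holds its last target.

## Task

Lift the moulded support pad out of the open mould and seat it flat in the jack's saddle cup, then set the jack so that its saddle is centred under the lift point (the ring-marked tongue) of the hinged pump base, and let go of the jack. Give the handle one full trial stroke down, let it come all the way back up so the deck rests on its feet again, then press the handle fully down a second time and finish while holding it down, with the deck carried up by the jack, so that the front feet can be shimmed. Raise the deck only with the jack, do not push on the pump base, and leave the beaker, label roll and scissors where they are.

Things in the scene. Friction and masses are not known exactly. Their poses are not given: they have to be found in the camera images.
- mould: Open aluminium half-mould, block 100 x 90 x 30 mm high, fixed to the desk, two 10 mm dowels standing 10 mm proud at two opposite corners. Origin at the centre of its underside; z up. A round cavity 43 mm wide and 14 mm deep is at the centre of its top.
- support_pad: Loose dark rubber puck, 40 mm diameter, 30 mm high, 50 g; origin at the centre of its underside, z up. It starts standing in the mould cavity, its upper 16 mm proud of the mould's top.
- jack: Loose low jack, 1.1 kg, slides on the desk. Base 195 x 74 x 12 mm (x -72 to +122). Origin on its underside below the grip tower; x points to the saddle, 95 mm ahead. The tower is a grey block 34 (x) x 36 (y) mm, up to 106 mm above the desk, free to be pinched across y above 72 mm. The handle sticks out behind (-x).
- saddle (a point): Centre of the saddle cup's inner floor on the jack's ram, 95 mm in front of the jack's origin and 36 mm above the desk when down. The cup is round, 48 mm wide inside, rim 6 mm high, 56 mm over the outside. It rises 40 mm as the handle goes fully down.
- handle (a joint): Jack handle, rad: 0 up (returns there by itself when let go), 0.7 fully down, at about 6 to 10 N; no ratchet. It hinges on the jack's y axis 30 mm behind, 55 mm above the jack's origin. Its end is a black 34 mm square paddle, centre 90 mm from the hinge, top face 4 mm over the bar's centre line; the bar runs back (-x), 0.45 rad above level at 0 and 0.25 rad below at 0.7 (paddle top then 37 mm high).
- pump_base: Grey pedestals, fixed, carrying a hinged steel deck with motor and pump (up to 165 mm high at x 60 to 130 mm). Origin on the desk right below the lift point; x points to the hinge, 150 mm away. Pedestals only at x > 25 mm, 140 mm apart; the desk in front is free. The deck's tongue, 56 mm wide, reaches to x = -35 mm, top 90 mm high, with a raised ring above the lift point.
- lift_point (a point): Centre of the underside of the round lift pad (32 mm wide) under the tongue, 76 mm above the desk when the deck is down: 10 mm above the top of a support pad standing in the lowered saddle. It rises with the deck, which swings about its rear hinge, to about 106 mm when the jack is fully pressed.
- beaker: Clear beaker 70 mm wide, 90 mm high, left of the work; bystander. Origin at the centre of its underside. Beware nearby: the filling machine has a fixed thin boom over the left front of the desk, at x 0.38 to 0.43 m, y above 0.02 m, 0.30 to 0.38 m above the desk.
- label_roll: Roll of labels 67 mm wide, 45 mm high, right of the work; bystander. Origin at the centre of its underside. Beware nearby: fixed rows of oil bottles, 275 mm high, fill the right side from y = -0.40 m outward (x 0.39 to 0.88 m).
- scissors: Red-handled scissors 157 mm long lying flat near the front right of the desk; bystander.
Not all that is in view belongs to the job. Of the things like the support_pad, leave any that is blue; of the rest the smaller one is meant.

How it is judged:
By the outcome, as a careful person would: the job done as asked, in the order asked, and still so for the second after the job is handed in, while the arm keeps its last pose, push and grip.
It also fails if it takes over 61 s, if anything falls off the work surface, if the arm or the gripper's body presses on something with over 40 N, if the wrist force passes 120 N, or if a joint passes its speed limit or range.

## Working session

There is one attempt and no reset: what is moved stays moved. The work goes in short steps, Python scripts to look and compute and a tool call to move; the robot and the scene stay as the last step left them, time stands still between calls to the robot, and variables do not carry over. Pictures are saved under pics/ and viewed, and the job is handed in when it is done.

Besides the shell and the picture viewer there is one more tool, called after "Request:" as name(argument=value, ...) on one line, values as JSON. play_rows: Moves the arm, as the interface text tells. Its arguments: {"type":"object","properties":{"rows":{"type":"array"},"claw":{"type":"number"},"force":{"type":"number"}},"required":["rows"]}

```bash
mkdir -p pics; ls
python3 - <<'E'
from station import get_state, optics
import cv2,numpy as np
print(get_state())
for n in ("scene","top"):
    c=optics.capture(n); cv2.imwrite(f"pics/{n}0.png",c["img"]); np.savez(f"pics/{n}0.npz",**c)
    print(n,c["mtx"],c["R"],c["t"])
E
```

```text
pics
{'time_s': 0.0, 'joint_positions': array([-1.28064282,  0.3328372 , -0.06468902,  1.46092639,  0.02159586,
        1.34992047, -0.08853191]), 'joint_velocities': array([-1.68418340e-03, -7.59203295e-04,  1.19377125e-04,  3.78080979e-04,
       -6.54631605e-04,  7.49934813e-05,  1.63847535e-03]), 'effort': array([ 9.51352831e-05, -6.23245597e+01,  2.45717238e-02, -3.89898419e+01,
       -6.14079041e-02,  3.97349638e-02,  1.54184836e-04]), 'tool_pos': array([0.19219666, 0.59432795, 0.23578269]), 'orientation': array([-7.61722889e-05,  1.55751287e-01,  9.87796057e-01, -6.93911980e-04]), 'contact_force': array([-0.73836149, -0.53414411,  0.34539139]), 'torque': array([ 0.01969485,  0.02501227, -0.02610895]), 'grip_width': 0.08686639060915619}
scene [[532.81064996   0.         311.23318117]
 [  0.         532.81064996 249.34289711]
 [  0.           0.           1.        ]] [[ 0.58634769 -0.81004538 -0.00478196]
 [-0.51764122 -0.37013849 -0.77139164]
 [ 0.62309225  0.45477905 -0.63634273]] [-0.40288035  0.28326544  0.66573265]
top [[564.74050344   0.         324.67250085]
 [  0.         564.74050344 241.17601379]
 [  0.           0.           1.        ]] [[ 1.35593475e-03 -9.99798939e-01 -2.00060617e-02]
 [-9.93211757e-01  9.80494666e-04 -1.16316140e-01]
 [ 1.16312369e-01  2.00279727e-02 -9.93010732e-01]] [-0.09260524  0.52641442  1.22645679]
```

View pics/scene0.png

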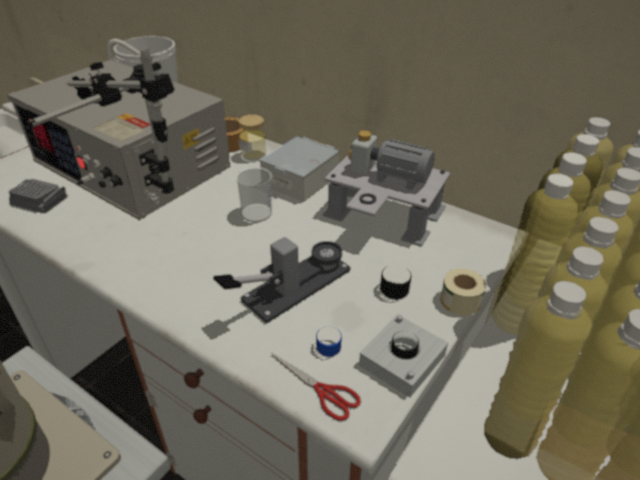

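View pics/top0.png

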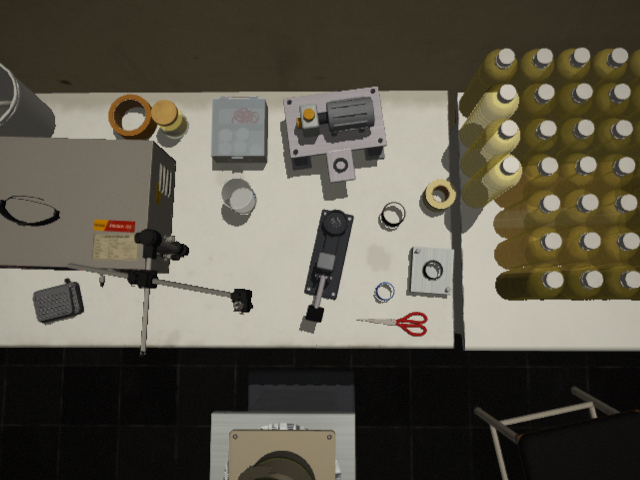

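The scene view shows the mould with a black puck at (404,346), a free black puck at (396,282) and a blue one at (328,343). The jack is at about (295,275) and the pump tongue ring at (368,199). In the top view the pucks are at (432,270), (392,215) and (385,292), the saddle at (334,222), the tower at (326,262) and the ring at (340,166). I'll enlarge these and measure them next.

```bash
cat > h.py <<'E'
import numpy as np,cv2
def load(n): return dict(np.load(f"pics/{n}.npz"))
def ray(c,u,v,z):
    R,t,K=c["R"],c["t"],c["mtx"]; o=-R.T@t
    d=R.T@np.linalg.inv(K)@np.array([u,v,1.]); s=(z-o[2])/d[2]; return o+s*d
def proj(c,X):
    p=c["R"]@np.asarray(X,float)+c["t"]; q=c["mtx"]@p; return q[:2]/q[2]
def cloud(c):
    K=c["mtx"]; v,u=np.mgrid[0:480,0:640]; z=c["z_map"]
    P=np.stack([(u-K[0,2])/K[0,0]*z,(v-K[1,2])/K[1,1]*z,z],-1)
    W=(P-c["t"])@c["R"]; W[z==0]=np.nan; return W
E
python3 - <<'E'
from h import *
s,t=load("scene0"),load("top0")
a=cv2.resize(s["img"][190:420,210:450],None,fx=3,fy=3,interpolation=cv2.INTER_CUBIC)[:600*1]
cv2.imwrite("pics/cs.png",cv2.resize(s["img"][225:400,300:480],None,fx=3.4,fy=3.4,interpolation=cv2.INTER_CUBIC))
cv2.imwrite("pics/ct.png",cv2.resize(t["img"][140:340,290:470],None,fx=3,fy=3,interpolation=cv2.INTER_CUBIC))
W=cloud(t)
for n,(u,v) in dict(mouldpad=(432,270),free=(392,215),blue=(385,292),saddle=(334,222),tower=(326,262),ring=(340,166),mouldtop=(418,285)).items():
    print(n,np.round(W[v-1:v+2,u-1:u+2].reshape(-1,3).mean(0),4))
E
```

```text
mouldpad [ 0.4632 -0.3313  0.0163]
free [ 0.5901 -0.2457 -0.0009]
blue [ 0.4147 -0.2278 -0.0005]
saddle [ 0.5685 -0.1133  0.0364]
tower [ 0.4738 -0.0969  0.107 ]
ring [ 0.682  -0.1265  0.09  ]
mouldtop [ 0.4293 -0.2977  0.0299]
```

View pics/ct.png

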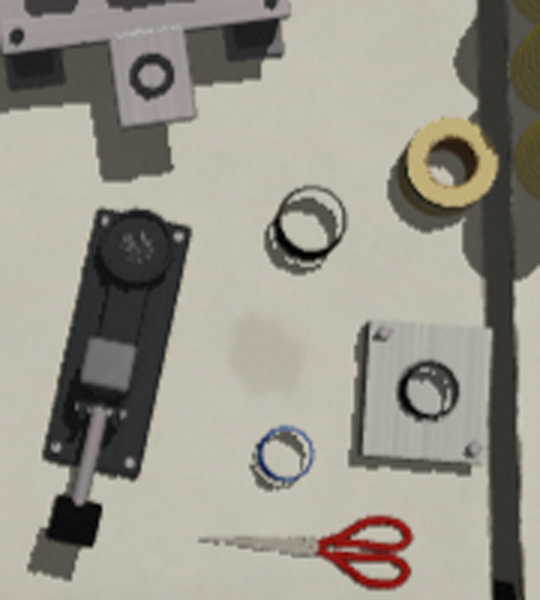

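View pics/cs.png

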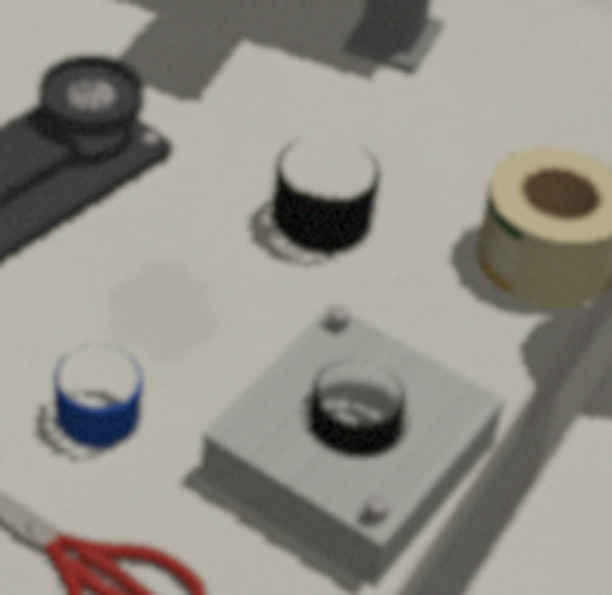

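There are three candidates in the top view: the black puck in the mould (432,270), a larger free black puck (392,215) and a blue puck (385,292). The one in the mould is black and smaller than the free one, so it is the support pad, and the crops confirm that. Their top faces don't render.

Next I'll measure positions precisely.

Run:
```python
from h import *
s,t=load("scene0"),load("top0")
Wt,Ws=cloud(t),cloud(s)
def sel(W,lo,hi):
    with np.errstate(invalid='ignore'):
        m=np.all((W>lo)&(W<hi),-1)
    return W[m]
for nm,W in (("top",Wt),("scene",Ws)):
    print(nm)
    p=sel(W,[.43,-.14,.10],[.52,-.05,.115]); print(" tower", len(p),(p.min(0)+p.max(0))/2,p.max(0)-p.min(0),cv2.minAreaRect((p[:,:2]*1000).astype(np.float32)))
    p=sel(W,[.38,-.42,.026],[.54,-.26,.034]); print(" mould",len(p),cv2.minAreaRect((p[:,:2]*1000).astype(np.float32)))
    p=sel(W,[.43,-.37,.036],[.51,-.29,.06]); print(" pad wall",len(p), p.max(0),p.min(0)); 
    if len(p)>5: print(cv2.minEnclosingCircle((p[:,:2]*1000).astype(np.float32)))
    p=sel(W,[.52,-.17,.038],[.63,-.05,.05]); print(" cup rim",len(p),cv2.minEnclosingCircle((p[:,:2]*1000).astype(np.float32)), p[:,2].max())
    p=sel(W,[.36,-.18,.006],[.65,-.02,.018]); print(" jackbase",len(p),cv2.minAreaRect((p[:,:2]*1000).astype(np.float32)))
    p=sel(W,[.63,-.2,.085],[.72,-.06,.10]); print(" tongue",len(p),cv2.minAreaRect((p[:,:2]*1000).astype(np.float32)))
    p=sel(W,[.36,-.18,.05],[.45,-.02,.105]); print(" handle",len(p),p.mean(0),p.max(0),p.min(0))
    p=sel(W,[.72,-.32,.082],[.9,.05,.1]); print(" deck",len(p),cv2.minAreaRect((p[:,:2]*1000).astype(np.float32)))
    for nm2,lo,hi in (("beaker",[.54,.05,.01],[.68,.2,.11]),("roll",[.56,-.43,.01],[.68,-.3,.06]),("free",[.53,-.29,.005],[.65,-.19,.06]),("blue",[.37,-.28,.005],[.45,-.18,.06])):
        p=sel(W,lo,hi); print(" ",nm2,len(p),p.min(0) if len(p) else 0,p.max(0) if len(p) else 0)
```

```text
top
 tower 270 [ 0.47618125 -0.0957663   0.10596106] [0.03808024 0.03962278 0.0117945 ] ((475.7253723144531, -95.70161437988281), (35.88798522949219, 34.04496383666992), 77.5977783203125)
 mould 1374 ((461.75103759765625, -328.900390625), (90.87783813476562, 100.13882446289062), 85.80867004394531)
 pad wall 78 [ 0.50810162 -0.29265491  0.05132424] [ 0.43988428 -0.35422854  0.03600083]
((473.4311218261719, -315.7159118652344), 39.182403564453125)
 cup rim 189 ((568.51171875, -115.90653991699219), 27.916685104370117) 0.04870314299288132
 jackbase 1532 ((502.2491455078125, -99.66162109375), (268.39617919921875, 153.95938110351562), 0.46845129132270813)
 tongue 923 ((683.34619140625, -116.70539855957031), (110.22859191894531, 73.28273010253906), 89.97852325439453)
 handle 425 [ 0.39987874 -0.07935947  0.08317209] [ 0.44984654 -0.05343845  0.10374976] [ 0.36035445 -0.1068742   0.05359618]
 deck 3835 ((805.9227905273438, -135.6029815673828), (171.86634826660156, 368.8871154785156), 0.173807755112648)
  beaker 643 [0.58817026 0.06150794 0.01021398] [0.65914406 0.13176265 0.09691813]
  roll 
[... 916 characters left out ...]
5156)
 tongue 778 ((682.3800048828125, -113.47119903564453), (105.82737731933594, 75.15462493896484), 89.955078125)
 handle 602 [ 0.40564603 -0.08713746  0.07798411] [ 0.44982837 -0.0578279   0.10246679] [ 0.36010673 -0.11130099  0.05034271]
 deck 3127 ((807.9246215820312, -134.91555786132812), (369.9571228027344, 175.73358154296875), 89.9344253540039)
  beaker 1558 [0.59012462 0.05867979 0.01004955] [0.66275684 0.12836006 0.09083905]
  roll 1851 [ 0.59552092 -0.42990829  0.01000695] [ 0.66438099 -0.31798003  0.05963412]
  free 483 [ 0.56224652 -0.27388584  0.00502556] [ 0.60933008 -0.22308732  0.03876632]
  blue 316 [ 0.39606307 -0.24842542  0.00503094] [ 0.4361103  -0.20941636  0.03047366]
```

Run:
```python
from h import *
s,t=load("scene0"),load("top0")
for nm,c,(u0,u1,v0,v1) in (("top",t,(326,356,150,182)),("scene",s,(350,388,186,212))):
    W=cloud(c); g=cv2.cvtColor(c["img"],cv2.COLOR_BGR2GRAY)
    m=np.zeros((480,640),np.uint8); m[v0:v1,u0:u1]=(g[v0:v1,u0:u1]<75)*255
    m&=((np.abs(W[...,2]-.092)<.012)*255).astype(np.uint8)
    n,l,st,ce=cv2.connectedComponentsWithStats(m)
    for i in range(1,n):
        if st[i,4]>15:
            bb=st[i]; cc=(bb[0]+bb[2]/2-.5,bb[1]+bb[3]/2-.5)
            print(nm,"ring",st[i],ce[i],cc,ray(c,*ce[i],.092)[:2])
    # deck top rim pts
    with np.errstate(invalid='ignore'):
        k=(np.abs(W[...,2]-.09)<.006)&(W[...,0]>.62)&(W[...,0]<.90)&(W[...,1]<.05)&(W[...,1]>-.26)
    k=cv2.morphologyEx(k.astype(np.uint8),cv2.MORPH_OPEN,np.ones((3,3)))
    n,l,st,ce=cv2.connectedComponentsWithStats(k); 
    for i in range(1,n):
        if st[i,4]>100:
            P=W[l==i]; print(nm,st[i],P.min(0),P.max(0),P[:,2].mean()); 
            x=P[P[:,0]<.70]
            if len(x)>50:
                # tongue mid-line by x bins
                for a in np.arange(.65,.71,.01):
                    b=x[(x[:,0]>a)&(x[:,0]<a+.01)]
                    if len(b): print(round(a+.005,3),b[:,1].min(),b[:,1].max(),(b[:,1].min()+b[:,1].max())/2)
            print(cv2.minAreaRect((P[P[:,0]>.73][:,:2]*1000).astype(np.float32)) if (P[:,0]>.73).sum()>50 else '')
cv2.imwrite("pics/pump_t.png",cv2.resize(t["img"][80:200,270:400],None,fx=4.5,fy=4.5,interpolation=cv2.INTER_CUBIC))
```

```text
top ring [334 158  14  15  95] [340.34736842 164.69473684] (np.float64(340.5), np.float64(165.0)) [ 0.68439345 -0.12718782]
top [ 283   87  104   96 4195] [ 0.64670605 -0.22614177  0.08404491] [ 0.8598615  -0.00174786  0.09598324] 0.08980129962501947
0.655 -0.15649468918049408 -0.10276407301403503 -0.12962938109726457
0.665 -0.156542937626554 -0.10067852622964371 -0.12861073192809885
0.675 -0.1543779311106782 -0.10058770400767816 -0.12748281755917817
0.685 -0.15445265893394466 -0.09848767095421655 -0.12647016494408062
0.695 -0.15235227811192154 -0.023111385651968446 -0.08773183188194499
((782.5992431640625, -113.57296752929688), (133.26817321777344, 210.0537872314453), 7.694148540496826)
scene ring [360 194  15  10  63] [367.49206349 198.6031746 ] (np.float64(367.0), np.float64(198.5)) [ 0.68257002 -0.1306623 ]
scene [ 327  157  123   58 3081] [ 0.64480148 -0.22855922  0.08400005] [ 0.86315163 -0.00878105  0.09598947] 0.08829817113890302
0.655 -0.1622595188160087 -0.10723707971761591 -0.1347482992668123
0.665 -0.16038239771349208 -0.10403551119652235 -0.13220895445500722
0.675 -0.15979643714509797 -0.10425041600673415 -0.13202342657591606
0.685 -0.15876445537424577 -0.1008864135788177 -0.12982543447653172
0.695 -0.1573765025591767 -0.03379764641006164 -0.09558707448461917
((783.32861328125, -116.07041931152344), (134.28799438476562, 211.65676879882812), 7.552582263946533)
scene [435 157  45  17 237] [ 0.88547806 -0.25970955  0.08414125] [ 0.89512399 -0.16484139  0.09599753] 0.0902351647752167
((890.3169555664062, -212.30555725097656), (94.9011001586914, 9.168447494506836), 88.2119369506836)
```

View pics/pump_t.png

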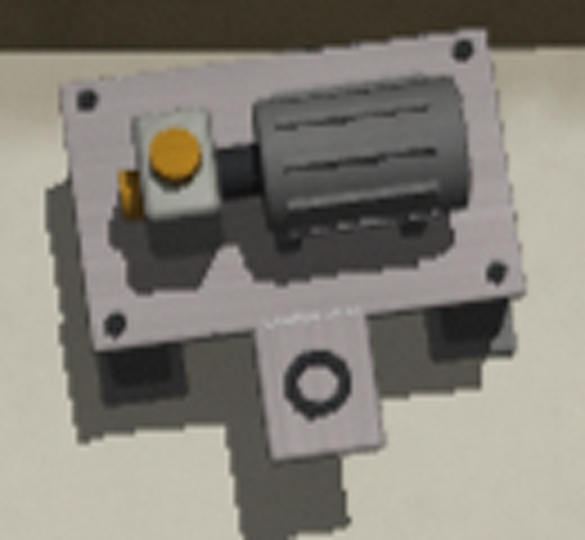

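Run:
```python
from h import *
s,t=load("scene0"),load("top0")
W=np.concatenate([cloud(t).reshape(-1,3),cloud(s).reshape(-1,3)])
W=W[~np.isnan(W).any(1)]
xs=np.arange(.05,1.0,.05); ys=np.arange(.8,-.85,-.05)
print("      "+" ".join(f"{x:4.2f}" for x in xs))
for y in ys:
    r=[]
    for x in xs:
        k=W[(W[:,0]>=x)&(W[:,0]<x+.05)&(W[:,1]>=y)&(W[:,1]<y+.05)]
        r.append(f"{int(np.percentile(k[:,2],99.)*1000):4d}" if len(k)>3 else "   .")
    print(f"{y:6.2f}"," ".join(r))
```

```text
0.05 0.10 0.15 0.20 0.25 0.30 0.35 0.40 0.45 0.50 0.55 0.60 0.65 0.70 0.75 0.80 0.85 0.90 0.95
  0.80 -739 -737 -736 -736    .    .    .    .  -32  -23  -22    .    .    .    .    .  247    .    .
  0.75 -738 -737 -736 -738    .    .    .    .    .    .    .    .    .    .    .    .  255    .    .
  0.70 -738 -737 -737 -736    . -200 -178   -1   -1   -2 -563    .    .    .    .    .  262    .    .
  0.65 -735 -735 -738 -738    . -226    0    0    0 -721 -700    .    .  191  192  192  269    .    .
  0.60 -739 -737 -737 -734    4    5    4    4  176  176  176  176  176  215  216  175  274    .    .
  0.55 -739 -738 -736 -737    4    4   32   28  176  177  179  181  180  192  194  161  281    .    .
  0.50 -737 -739 -737 -734    2   14   38   34  181  214  212  181  180  181  196  195  288    .    .
  0.45 -737 -737 -734 -739    2    4   37   34  180  214  202  181  181  181    5    5  361    .    .
  0.40 -738 -734 -738 -738    4    4   22    4  180  207  204  181  181  181    6    6  395    .    .
  0.35 -739 -737 -736 -738    3    4    4   76  275  181  180  181  181  181   53   51 
[... 1660 characters left out ...]
739 -739 -740    3    4  222  267  267  266  267  267  266  268  268  268  380    .    .
 -0.55 -738 -737 -737 -738    3    5  227  267  268  268  269  269  267  269  269  270  382    .    .
 -0.60 -736 -738 -738 -736    3    4  228  268  269  269  270  269  268  270  270  270  380    .    .
 -0.65 -262 -739 -735 -740    2    4  231  269  269  269  270  270  268  269  269  269  378    .    .
 -0.70 -249 -738 -737 -738    2    4    5  268  268  268  269  269  266  269  267  268  315    .    .
 -0.75 -246 -740 -738 -735    3    5  153  172  178  183    .  194  203  213    .  222  229    .    .
 -0.80 -246 -736 -736 -736    2    4   20    .   62    .    .    .    .    .    .    .    .    .    .
```

The boom structures in the point cloud reach about 0.41 m near (0.38, 0.0), and another bar near y = 0.2 reaches 0.345 m. I'll rise to about 0.48 m before sweeping across.

Request:
play_rows(rows=[{"tz":-50},{"tz":-100},{"tz":-150},{"tz":-200},{"tz":-250}], claw=0, force=20)

```text
invalid input at $.rows[0]: expected keys tx, ty, tz, rx, ry, rz
```

```bash
cat >> h.py <<'E'
def pose():
    from station import get_state
    s=get_state(); w,x,y,z=s["orientation"]
    from scipy.spatial.transform import Rotation as Ro
    R=Ro.from_quat([x,y,z,w]).as_matrix()
    return s,R
def goto(tgt,yaw=None,zdown=True):
    """tgt world pos, yaw deg of tool y axis; prints shift & turn in tool frame (incl. making tool vertical)"""
    from scipy.spatial.transform import Rotation as Ro
    s,R=pose(); p=s["tool_pos"]; d=R.T@(np.asarray(tgt)-p)*1000
    psi=np.degrees(np.arctan2(R[1,1],R[0,1]))
    if yaw is None: yaw=psi
    a=np.radians(yaw); T=np.array([[-np.sin(a),np.cos(a),0],[np.cos(a),np.sin(a),0],[0,0,-1]]).T
    rv=np.degrees(Ro.from_matrix(R.T@T).as_rotvec())
    print("t",round(float(s["time_s"]),2),"pos",np.round(p,4),"yaw",round(psi,2),"tilt",np.round(R[:,2],4),"w",round(float(s["grip_width"]),4),"F",np.round(s["contact_force"],1))
    print("shift mm",np.round(d,1),"norm",round(float(np.linalg.norm(d)),1),"rot",np.round(rv,2))
E
python3 - <<'E'
from h import *
for p,y in (([.42,.40,.48],46),([.55,.0,.48],15),([.47,-.33,.48],-7)): goto(p,y)
from station import get_state; print(get_state()["joint_positions"])
E
```

```text
t 0.1 pos [0.1922 0.5943 0.2358] yaw 72.08 tilt [-3.0e-04 -1.3e-03 -1.0e+00] w 0.0872 F [-0.7  0.4 -0. ]
shift mm [-276.6 -115.2 -244. ] norm 386.4 rot [-7.000e-02  2.000e-02  2.608e+01]
t 0.1 pos [0.1922 0.5943 0.2358] yaw 72.08 tilt [-3.0e-04 -1.3e-03 -1.0e+00] w 0.0872 F [-0.7  0.4 -0. ]
shift mm [-523.3 -455.8 -243.5] norm 735.4 rot [-7.000e-02  4.000e-02  5.708e+01]
t 0.1 pos [0.1922 0.5943 0.2358] yaw 72.08 tilt [-3.0e-04 -1.3e-03 -1.0e+00] w 0.0872 F [-0.7  0.4 -0. ]
shift mm [-548.7 -794.4 -243.1] norm 995.6 rot [-6.000e-02  6.000e-02  7.908e+01]
[-1.28063147  0.33280259 -0.06470444  1.46088352  0.02161435  1.3499206
 -0.08849381]
```

Request:
play_rows(rows=[{"tx":0,"ty":0,"tz":-50,"rx":0,"ry":0,"rz":0},{"tx":0,"ty":0,"tz":-100,"rx":0,"ry":0,"rz":0},{"tx":0,"ty":0,"tz":-150,"rx":0,"ry":0,"rz":0},{"tx":0,"ty":0,"tz":-200,"rx":0,"ry":0,"rz":0},{"tx":0,"ty":0,"tz":-245,"rx":0,"ry":0,"rz":0}], claw=0, force=20)

```text
time_s: 0.6
tool_pos: [0.1922, 0.5942, 0.4841]
orientation: [0.0, 0.156, 0.988, 0.001]
contact_force: [-0.1, 1.1, 0.6]
grip_width: 0.087
```

Run:
```python
from h import *
for p,y in (([.36,.44,.48],46),): goto(p,y)
from station import get_state; print(get_state()["joint_positions"])
```

```text
t 0.6 pos [0.1922 0.5942 0.4841] yaw 72.07 tilt [ 3.e-04  1.e-03 -1.e+00] w 0.087 F [-0.1  1.1  0.6]
shift mm [-207.1  -95.1    4. ] norm 227.9 rot [ 6.000e-02 -2.000e-02  2.607e+01]
[-1.30321113  0.35064322 -0.04433641  0.92472707  0.01596078  1.86546502
 -0.08227516]
```

Request:
play_rows(rows=[{"tx":-41,"ty":-19,"tz":0,"rx":0,"ry":0,"rz":6},{"tx":-82,"ty":-38,"tz":0,"rx":0,"ry":0,"rz":12},{"tx":-123,"ty":-57,"tz":0,"rx":0,"ry":0,"rz":18},{"tx":-164,"ty":-76,"tz":0,"rx":0,"ry":0,"rz":24},{"tx":-205,"ty":-95,"tz":0,"rx":0,"ry":0,"rz":30}])

```text
time_s: 1.1
tool_pos: [0.3592, 0.4397, 0.4813]
orientation: [-0.0, 0.408, 0.913, -0.0]
contact_force: [-0.3, -0.3, -0.4]
grip_width: 0.0872
```

Run:
```python
from h import *
for p,y in (([.50,.25,.48],20),([.50,.25,.48],5)): goto(p,y)
from station import get_state; print(get_state()["joint_positions"])
```

```text
t 1.1 pos [0.3592 0.4397 0.4813] yaw 41.83 tilt [-3.e-04 -2.e-04 -1.e+00] w 0.0872 F [-0.3 -0.3 -0.4]
shift mm [-235.2  -21.6    1.3] norm 236.2 rot [-2.000e-02  0.000e+00  2.183e+01]
t 1.1 pos [0.3592 0.4397 0.4813] yaw 41.83 tilt [-3.e-04 -2.e-04 -1.e+00] w 0.0872 F [-0.3 -0.3 -0.4]
shift mm [-235.2  -21.6    1.3] norm 236.2 rot [-2.000e-02  0.000e+00  3.683e+01]
[-1.06253494  0.20243091  0.12374084  1.1203264  -0.02573231  1.82060352
 -0.21757004]
```

Request:
play_rows(rows=[{"tx":-47,"ty":-4,"tz":0,"rx":0,"ry":0,"rz":4},{"tx":-94,"ty":-8,"tz":0,"rx":0,"ry":0,"rz":8},{"tx":-141,"ty":-12,"tz":0,"rx":0,"ry":0,"rz":13},{"tx":-188,"ty":-17,"tz":0,"rx":0,"ry":0,"rz":17},{"tx":-235,"ty":-22,"tz":0,"rx":0,"ry":0,"rz":22}])

```text
time_s: 1.6
tool_pos: [0.5, 0.2502, 0.4814]
orientation: [-0.0, 0.574, 0.819, -0.0]
contact_force: [1.1, 1.3, -0.3]
grip_width: 0.0872
```

Run:
```python
from h import *
for p,y in (([.53,.0,.48],0),([.462,-.33,.48],0)): goto(p,y)
from station import get_state; print(get_state()["joint_positions"])
```

```text
t 1.6 pos [0.5    0.2502 0.4814] yaw 19.91 tilt [-3.e-04  0.e+00 -1.e+00] w 0.0872 F [ 1.1  1.3 -0.3]
shift mm [-245.5  -57.     1.4] norm 252.0 rot [-0.02 -0.   19.91]
t 1.6 pos [0.5    0.2502 0.4814] yaw 19.91 tilt [-3.e-04  0.e+00 -1.e+00] w 0.0872 F [ 1.1  1.3 -0.3]
shift mm [-532.6 -233.4    1.4] norm 581.5 rot [-0.02 -0.   19.91]
[-0.80056493  0.1812694   0.31845221  1.1538124  -0.05836296  1.81527979
 -0.153571  ]
```

Request:
play_rows(rows=[{"tx":-48,"ty":-11,"tz":0,"rx":0,"ry":0,"rz":4},{"tx":-96,"ty":-22,"tz":0,"rx":0,"ry":0,"rz":8},{"tx":-144,"ty":-33,"tz":0,"rx":0,"ry":0,"rz":12},{"tx":-192,"ty":-45,"tz":0,"rx":0,"ry":0,"rz":16},{"tx":-240,"ty":-57,"tz":0,"rx":0,"ry":0,"rz":20}])

```text
time_s: 2.1
tool_pos: [0.5279, 0.005, 0.4814]
orientation: [-0.0, 0.708, 0.707, 0.0]
contact_force: [1.0, 0.5, -0.7]
grip_width: 0.0869
```

Run:
```python
from h import *
for p,y in (([.462,-.33,.48],0),([.462,-.33,.40],0)): goto(p,y)
from station import get_state; print(get_state()["joint_positions"])
```

```text
t 2.1 pos [0.5279 0.005  0.4814] yaw -0.08 tilt [-2.e-04  3.e-04 -1.e+00] w 0.0869 F [ 1.   0.5 -0.7]
shift mm [-335.1  -65.4    1.3] norm 341.5 rot [-0.01 -0.02 -0.08]
t 2.1 pos [0.5279 0.005  0.4814] yaw -0.08 tilt [-2.e-04  3.e-04 -1.e+00] w 0.0869 F [ 1.   0.5 -0.7]
shift mm [-335.2  -65.4   81.3] norm 351.0 rot [-0.01 -0.02 -0.08]
[-0.55191748  0.10369136  0.51829054  1.24624249 -0.05305992  1.80507843
 -0.04961293]
```

Request:
play_rows(rows=[{"tx":-48,"ty":-9,"tz":0,"rx":0,"ry":0,"rz":0},{"tx":-96,"ty":-18,"tz":0,"rx":0,"ry":0,"rz":0},{"tx":-144,"ty":-27,"tz":0,"rx":0,"ry":0,"rz":0},{"tx":-192,"ty":-37,"tz":0,"rx":0,"ry":0,"rz":0},{"tx":-240,"ty":-47,"tz":0,"rx":0,"ry":0,"rz":0}])

```text
time_s: 2.6
tool_pos: [0.4806, -0.2348, 0.4815]
orientation: [-0.0, 0.707, 0.708, 0.0]
contact_force: [0.3, -0.0, -0.1]
grip_width: 0.0871
```

Run:
```python
from h import *
for p,y in (([.462,-.3305,.25],0),): goto(p,y)
from station import get_state,optics; print(get_state()["joint_positions"])
for n in ("top","scene"):
    c=optics.capture(n); cv2.imwrite(f"pics/{n}1.png",c["img"]); np.savez(f"pics/{n}1.npz",**c)
a=cv2.imread("pics/top1.png");b=cv2.imread("pics/scene1.png")
cv2.imwrite("pics/both1.png",cv2.resize(np.hstack([a,b]),(800,300)))
```

```text
t 2.6 pos [ 0.4806 -0.2348  0.4815] yaw 0.1 tilt [ 2.e-04  5.e-04 -1.e+00] w 0.0871 F [ 0.3 -0.  -0.1]
shift mm [-95.8 -18.8 231.4] norm 251.2 rot [ 0.01 -0.03  0.1 ]
[-0.25456189  0.13129082  0.73030157  1.23627729 -0.09044348  1.80635579
  0.45199975]
```

View pics/both1.png

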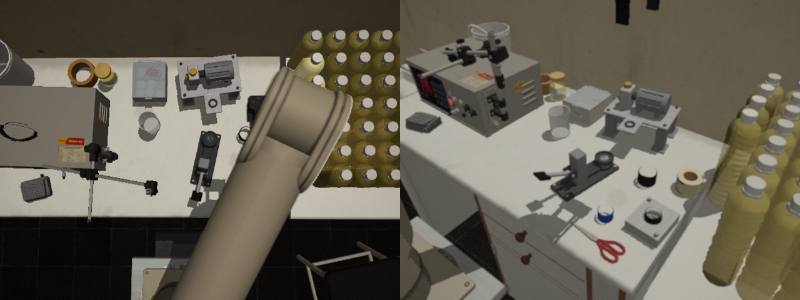

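Run:
```python
from h import *
for n in ("top1","scene1"):
    W=cloud(load(n)); 
    with np.errstate(invalid='ignore'): k=(W[...,2]>.45)&(W[...,0]<.8)&(W[...,1]<.3)
    P=W[k]; print(n,len(P),P.min(0),P.max(0))
    for z in np.arange(.45,1.2,.075):
        q=P[(P[:,2]>z)&(P[:,2]<z+.075)]
        if len(q): print(round(z,2),len(q),np.round(q.min(0),2),np.round(q.max(0),2))
cv2.imwrite("pics/s1c.png",cv2.resize(load("scene1")["img"][0:100,540:640],None,fx=5,fy=5))
```

```text
top1 47229 [ 0.22613362 -0.29350593  0.54142775] [ 0.57481578 -0.05929915  0.87191236]
0.52 804 [ 0.51 -0.23  0.54] [ 0.57 -0.2   0.58]
0.68 4 [ 0.23 -0.06  0.74] [ 0.23 -0.06  0.75]
0.75 17033 [ 0.23 -0.24  0.75] [ 0.54 -0.06  0.82]
0.82 29388 [ 0.31 -0.29  0.83] [ 0.54 -0.14  0.87]
scene1 1255 [ 0.41962339 -0.25624292  0.46543626] [ 0.53030338 -0.23210796  0.50461873]
0.45 1255 [ 0.42 -0.26  0.47] [ 0.53 -0.23  0.5 ]
```

View pics/s1c.png

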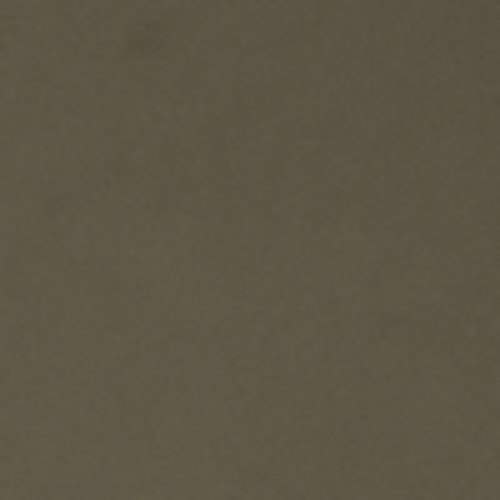

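Request:
play_rows(rows=[{"tx":-19,"ty":-4,"tz":46,"rx":0,"ry":0,"rz":0},{"tx":-38,"ty":-8,"tz":92,"rx":0,"ry":0,"rz":0},{"tx":-57,"ty":-12,"tz":138,"rx":0,"ry":0,"rz":0},{"tx":-76,"ty":-15,"tz":184,"rx":0,"ry":0,"rz":0},{"tx":-96,"ty":-19,"tz":230,"rx":0,"ry":0,"rz":0}])

```text
time_s: 3.2
tool_pos: [0.4624, -0.3288, 0.2499]
orientation: [-0.0, 0.706, 0.708, 0.0]
contact_force: [1.2, 0.8, 0.6]
grip_width: 0.0874
```

Run:
```python
from h import *
for p,y in (([.462,-.3305,.11],0),): goto(p,y)
from station import get_state,optics; print(get_state()["joint_positions"])
```

```text
t 3.2 pos [ 0.4624 -0.3288  0.2499] yaw 0.13 tilt [ 3.e-04  6.e-04 -1.e+00] w 0.0874 F [1.2 0.8 0.6]
shift mm [ -1.8  -0.5 139.9] norm 139.9 rot [ 0.02 -0.04  0.13]
[-0.11491962  0.23325086  0.77152374  1.63304848 -0.16690814  1.34307037
  0.68312419]
```

Next I'll descend to z ≈ 0.11 and compare the fingers' position in the camera with the reported pose.

Request:
play_rows(rows=[{"tx":-2,"ty":0,"tz":40,"rx":0,"ry":0,"rz":0},{"tx":-2,"ty":0,"tz":80,"rx":0,"ry":0,"rz":0},{"tx":-2,"ty":0,"tz":120,"rx":0,"ry":0,"rz":0},{"tx":-2,"ty":0,"tz":150,"rx":0,"ry":0,"rz":0},{"tx":-2,"ty":0,"tz":150,"rx":0,"ry":0,"rz":0}])

```text
time_s: 3.7
tool_pos: [0.4605, -0.3289, 0.0979]
orientation: [-0.003, 0.706, 0.708, -0.001]
contact_force: [-0.5, 1.0, 0.2]
grip_width: 0.0871
```

Run:
```python
from h import *
goto([.462,-.3305,.047],0)
from station import optics
for n in ("top","scene"):
    c=optics.capture(n); cv2.imwrite(f"pics/{n}2.png",c["img"]); np.savez(f"pics/{n}2.npz",**c)
c=load("scene2")
cv2.imwrite("pics/s2c.png",cv2.resize(c["img"][200:420,300:480],None,fx=2.7,fy=2.7,interpolation=cv2.INTER_CUBIC))
W=cloud(c)
with np.errstate(invalid='ignore'): k=(W[...,2]>.085)&(W[...,2]<.14)&(abs(W[...,0]-.46)<.1)&(abs(W[...,1]+.33)<.06)
P=W[k]; print(len(P))
for z in np.arange(.085,.14,.01):
    q=P[(P[:,2]>z)&(P[:,2]<z+.01)]
    if len(q): print(round(z,3),len(q),np.round(q.min(0),4),np.round(q.max(0),4))
```

```text
t 3.7 pos [ 0.4605 -0.3289  0.0979] yaw 0.1 tilt [-0.0067  0.0031 -1.    ] w 0.0871 F [-0.5  1.   0.2]
shift mm [-1.7  1.8 50.9] norm 50.9 rot [-0.38 -0.18  0.1 ]
417
0.085 112 [ 0.4076 -0.343   0.0853] [ 0.5126 -0.32    0.095 ]
0.095 124 [ 0.4079 -0.3429  0.095 ] [ 0.5145 -0.3206  0.105 ]
0.105 88 [ 0.407  -0.3429  0.105 ] [ 0.5076 -0.3208  0.1146]
0.115 47 [ 0.4048 -0.3419  0.1151] [ 0.5066 -0.3209  0.125 ]
0.125 33 [ 0.5035 -0.3427  0.1251] [ 0.519  -0.3357  0.1346]
0.135 13 [ 0.5084 -0.3429  0.1353] [ 0.52   -0.3387  0.1397]
```

View pics/s2c.png

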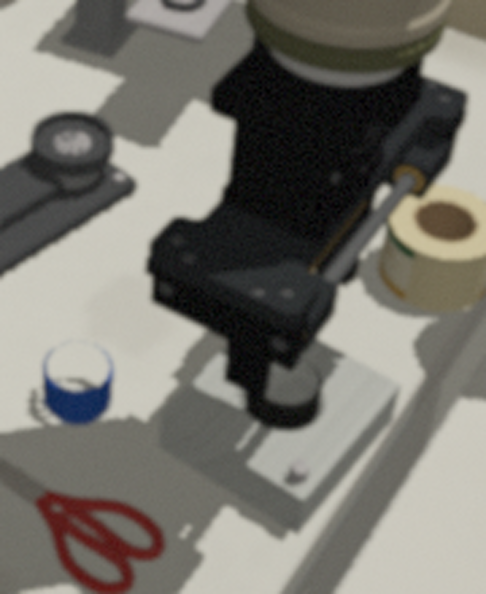

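The scene camera reads about 3 mm low in y compared with the reported TCP, and the top camera agrees with the robot. The mould is therefore at about (0.462, −0.329), so I'll descend and grip.

Request:
play_rows(rows=[{"tx":0,"ty":1,"tz":15,"rx":0,"ry":0,"rz":0},{"tx":0,"ty":1,"tz":30,"rx":0,"ry":0,"rz":0},{"tx":0,"ty":1,"tz":44,"rx":0,"ry":0,"rz":0},{"tx":0,"ty":1,"tz":52,"rx":0,"ry":0,"rz":0},{"tx":0,"ty":1,"tz":52,"rx":0,"ry":0,"rz":0}])

```text
time_s: 4.3
tool_pos: [0.4629, -0.3305, 0.0484]
orientation: [-0.001, 0.707, 0.708, -0.0]
contact_force: [-0.5, -0.2, -0.9]
grip_width: 0.087
```

Request:
play_rows(rows=[{"tx":0,"ty":0,"tz":0,"rx":0,"ry":0,"rz":0},{"tx":0,"ty":0,"tz":0,"rx":0,"ry":0,"rz":0},{"tx":0,"ty":0,"tz":0,"rx":0,"ry":0,"rz":0},{"tx":0,"ty":0,"tz":0,"rx":0,"ry":0,"rz":0},{"tx":0,"ty":0,"tz":0,"rx":0,"ry":0,"rz":0}], claw=255, force=20)

```text
time_s: 4.8
tool_pos: [0.4638, -0.3309, 0.05]
orientation: [0.0, 0.707, 0.708, 0.0]
contact_force: [0.3, -0.2, -0.3]
grip_width: 0.055
```

Run:
```python
from h import *
goto([.462,-.329,.047],0)
```

```text
t 4.8 pos [ 0.4638 -0.3309  0.05  ] yaw 0.08 tilt [ 4.e-04  0.e+00 -1.e+00] w 0.055 F [ 0.3 -0.2 -0.3]
shift mm [ 1.9 -1.8  3. ] norm 3.9 rot [ 0.02 -0.    0.08]
```

Request:
play_rows(rows=[{"tx":2,"ty":-2,"tz":3,"rx":0,"ry":0,"rz":0},{"tx":2,"ty":-2,"tz":3,"rx":0,"ry":0,"rz":0},{"tx":2,"ty":-2,"tz":3,"rx":0,"ry":0,"rz":0},{"tx":2,"ty":-2,"tz":3,"rx":0,"ry":0,"rz":0},{"tx":2,"ty":-2,"tz":3,"rx":0,"ry":0,"rz":0}])

```text
time_s: 5.3
tool_pos: [0.4618, -0.3287, 0.0468]
orientation: [-0.0, 0.707, 0.708, 0.0]
contact_force: [1.4, 1.2, -1.0]
grip_width: 0.0392
```

Run:
```python
from h import *
goto([.462,-.329,.047],0)
```

```text
t 5.3 pos [ 0.4618 -0.3287  0.0468] yaw 0.09 tilt [ 1.e-04  2.e-04 -1.e+00] w 0.0392 F [ 1.4  1.2 -1. ]
shift mm [-0.3  0.2 -0.2] norm 0.4 rot [ 0.01 -0.01  0.09]
```

Grip confirmed at 39 mm. I'll lift straight up.

Request:
play_rows(rows=[{"tx":0,"ty":0,"tz":-8,"rx":0,"ry":0,"rz":0},{"tx":0,"ty":0,"tz":-22,"rx":0,"ry":0,"rz":0},{"tx":0,"ty":0,"tz":-45,"rx":0,"ry":0,"rz":4},{"tx":0,"ty":0,"tz":-75,"rx":0,"ry":0,"rz":12},{"tx":0,"ty":0,"tz":-95,"rx":0,"ry":0,"rz":20}])

```text
time_s: 5.8
tool_pos: [0.4614, -0.3297, 0.1448]
orientation: [0.001, 0.821, 0.571, 0.0]
contact_force: [0.3, -0.1, -0.6]
grip_width: 0.0392
```

Run:
```python
from h import *
goto([.569,-.116,.14],-63)
from station import get_state,optics; print(get_state()["joint_positions"])
c=optics.capture("scene"); cv2.imwrite("pics/s3c.png",cv2.resize(c["img"][180:420,260:480],None,fx=2.5,fy=2.5,interpolation=cv2.INTER_CUBIC))
```

```text
t 5.8 pos [ 0.4614 -0.3297  0.1448] yaw -20.3 tilt [ 1.4e-03 -5.0e-04 -1.0e+00] w 0.0392 F [ 0.3 -0.1 -0.6]
shift mm [237.8  26.7   4.8] norm 239.3 rot [ 8.00e-02 -3.00e-02  4.27e+01]
[-0.13791458  0.34923915  0.82168072  1.76983722 -0.27958173  1.1423199
  0.41669654]
```

View pics/s3c.png

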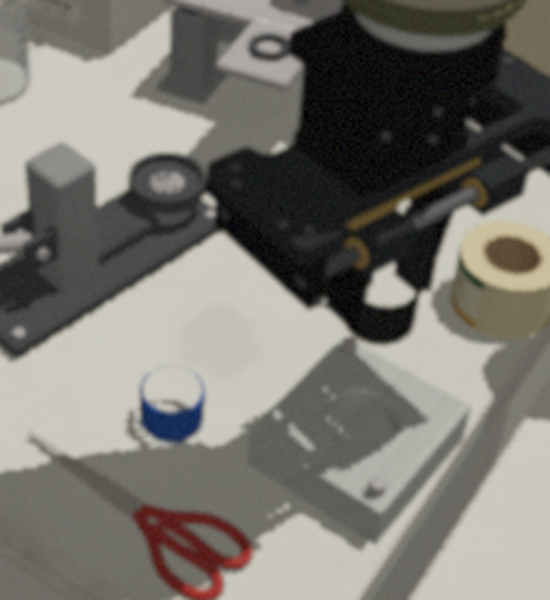

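The pad is held level between the fingers (crop (380,310)) and the mould is empty. I'll carry it over the saddle now.

Request:
play_rows(rows=[{"tx":47,"ty":5,"tz":0,"rx":0,"ry":0,"rz":8},{"tx":95,"ty":11,"tz":0,"rx":0,"ry":0,"rz":16},{"tx":143,"ty":16,"tz":0,"rx":0,"ry":0,"rz":24},{"tx":191,"ty":21,"tz":0,"rx":0,"ry":0,"rz":32},{"tx":238,"ty":27,"tz":0,"rx":0,"ry":0,"rz":40}])

```text
time_s: 6.35
tool_pos: [0.5685, -0.1126, 0.143]
orientation: [-0.0, 0.966, 0.257, 0.0]
contact_force: [0.8, -0.2, -0.1]
grip_width: 0.0393
```

Run:
```python
from h import *
goto([.569,-.116,.085],-95)
from station import get_state,optics; print(get_state()["joint_positions"])
```

```text
t 6.35 pos [ 0.5685 -0.1126  0.143 ] yaw -60.24 tilt [ 6.e-04  6.e-04 -1.e+00] w 0.0393 F [ 0.8 -0.2 -0.1]
shift mm [-1.3  3.2 58. ] norm 58.1 rot [-3.000e-02 -4.000e-02  3.476e+01]
[-0.58805788  0.40438947  0.87936686  1.73966388 -0.33816503  1.1569856
 -0.66125987]
```

Request:
play_rows(rows=[{"tx":0,"ty":1,"tz":15,"rx":0,"ry":0,"rz":7},{"tx":-1,"ty":2,"tz":30,"rx":0,"ry":0,"rz":14},{"tx":-1,"ty":3,"tz":45,"rx":0,"ry":0,"rz":21},{"tx":-1,"ty":3,"tz":57,"rx":0,"ry":0,"rz":28},{"tx":-1,"ty":3,"tz":57,"rx":0,"ry":0,"rz":35}])

```text
time_s: 6.85
tool_pos: [0.5676, -0.1174, 0.0842]
orientation: [-0.0, 0.999, -0.045, -0.001]
contact_force: [0.2, -0.3, -0.8]
grip_width: 0.0392
```

Run:
```python
from h import *
goto([.569,-.116,.067],-95)
from station import get_state,optics
for n in ("top","scene"):
    c=optics.capture(n); np.savez(f"pics/{n}4.npz",**c)
    if n=="scene": cv2.imwrite("pics/s4c.png",cv2.resize(c["img"][200:340,240:420],None,fx=3.5,fy=3.5,interpolation=cv2.INTER_CUBIC))
```

```text
t 6.85 pos [ 0.5676 -0.1174  0.0842] yaw -95.19 tilt [-2.4e-03  2.0e-04 -1.0e+00] w 0.0392 F [ 0.2 -0.3 -0.8]
shift mm [ 1.3 -1.6 17.2] norm 17.3 rot [-0.    0.14 -0.19]
```

View pics/s4c.png

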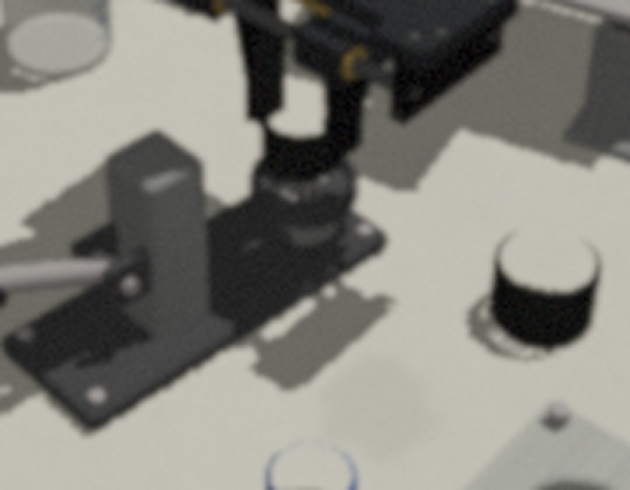

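The pad sits right above the cup (crop (310,160)). Lowering slowly.

Request:
play_rows(rows=[{"tx":1,"ty":-1,"tz":5,"rx":0,"ry":0,"rz":0},{"tx":1,"ty":-1,"tz":10,"rx":0,"ry":0,"rz":0},{"tx":1,"ty":-1,"tz":14,"rx":0,"ry":0,"rz":0},{"tx":1,"ty":-1,"tz":17,"rx":0,"ry":0,"rz":0},{"tx":1,"ty":-1,"tz":17,"rx":0,"ry":0,"rz":0}])

```text
time_s: 7.45
tool_pos: [0.5695, -0.1166, 0.0674]
orientation: [-0.0, 0.999, -0.043, -0.0]
contact_force: [-0.6, -0.7, -0.6]
grip_width: 0.0391
```

Run:
```python
from h import *
goto([.569,-.116,.067],-95)
```

```text
t 7.45 pos [ 0.5695 -0.1166  0.0674] yaw -94.9 tilt [-7.e-04  2.e-04 -1.e+00] w 0.0391 F [-0.6 -0.7 -0.6]
shift mm [-0.5 -0.5  0.4] norm 0.8 rot [-0.01  0.04  0.1 ]
```

Request:
play_rows(rows=[{"tx":0,"ty":0,"tz":1,"rx":0,"ry":0,"rz":0},{"tx":0,"ty":0,"tz":1,"rx":0,"ry":0,"rz":0},{"tx":0,"ty":0,"tz":1,"rx":0,"ry":0,"rz":0},{"tx":0,"ty":0,"tz":1,"rx":0,"ry":0,"rz":0},{"tx":0,"ty":0,"tz":1,"rx":0,"ry":0,"rz":0}])

```text
time_s: 7.95
tool_pos: [0.5699, -0.1165, 0.0669]
orientation: [-0.0, 0.999, -0.043, 0.0]
contact_force: [0.2, 0.5, 0.0]
grip_width: 0.0393
```

Run:
```python
from h import *
goto([.569,-.116,.067],-95)
```

```text
t 7.95 pos [ 0.5699 -0.1165  0.0669] yaw -94.92 tilt [ 1.e-04  1.e-04 -1.e+00] w 0.0393 F [0.2 0.5 0. ]
shift mm [-0.9 -0.4 -0.1] norm 1.0 rot [-0.01 -0.    0.08]
```

Request:
play_rows(rows=[{"tx":0,"ty":0,"tz":0,"rx":0,"ry":0,"rz":0},{"tx":0,"ty":0,"tz":0,"rx":0,"ry":0,"rz":0},{"tx":0,"ty":0,"tz":0,"rx":0,"ry":0,"rz":0},{"tx":0,"ty":0,"tz":-6,"rx":0,"ry":0,"rz":0},{"tx":0,"ty":0,"tz":-20,"rx":0,"ry":0,"rz":0}], claw=70)

```text
time_s: 8.45
tool_pos: [0.5692, -0.1164, 0.0868]
orientation: [0.0, 0.999, -0.043, -0.001]
contact_force: [0.1, 0.4, 0.4]
grip_width: 0.0617
```

Run:
```python
from h import *
goto([.4757,-.0960,.14],-102.4)
```

```text
t 8.45 pos [ 0.5692 -0.1164  0.0868] yaw -94.93 tilt [-0.0017  0.     -1.    ] w 0.0617 F [0.1 0.4 0.4]
shift mm [-95.  -12.3 -53.1] norm 109.5 rot [0.01 0.1  7.47]
```

Request:
play_rows(rows=[{"tx":0,"ty":0,"tz":-40,"rx":0,"ry":0,"rz":0},{"tx":-20,"ty":-3,"tz":-58,"rx":0,"ry":0,"rz":2},{"tx":-50,"ty":-6,"tz":-60,"rx":0,"ry":0,"rz":4},{"tx":-80,"ty":-10,"tz":-60,"rx":0,"ry":0,"rz":7},{"tx":-95,"ty":-12,"tz":-60,"rx":0,"ry":0,"rz":7.5}])

```text
time_s: 8.95
tool_pos: [0.4743, -0.0965, 0.1469]
orientation: [-0.001, 0.994, -0.11, -0.001]
contact_force: [-0.3, 1.2, 0.5]
grip_width: 0.0632
```

Run:
```python
from h import *
goto([.4757,-.0960,.09],-102.4)
from station import get_state,optics
for n in ("top","scene"):
    c=optics.capture(n); np.savez(f"pics/{n}5.npz",**c)
    if n=="scene": cv2.imwrite("pics/s5c.png",cv2.resize(c["img"][200:340,240:420],None,fx=3.5,fy=3.5,interpolation=cv2.INTER_CUBIC))
    else: cv2.imwrite("pics/t5c.png",cv2.resize(c["img"][140:340,240:420],None,fx=3,fy=3,interpolation=cv2.INTER_CUBIC))
```

```text
t 8.95 pos [ 0.4743 -0.0965  0.1469] yaw -102.59 tilt [-0.001   0.0021 -1.    ] w 0.0632 F [-0.3  1.2  0.5]
shift mm [ 1.3 -0.7 56.9] norm 56.9 rot [-0.1   0.08 -0.19]
```

View pics/s5c.png

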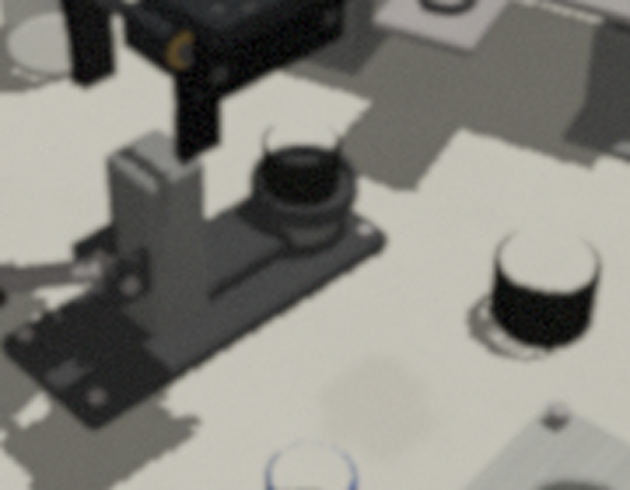

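View pics/t5c.png

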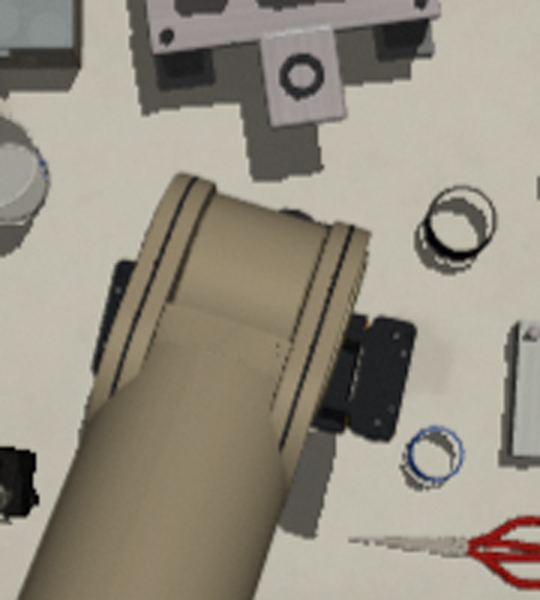

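The pad is seated in the cup and looks level (scene crop (305,170)). I'll lower onto the tower.

Request:
play_rows(rows=[{"tx":1,"ty":-1,"tz":15,"rx":0,"ry":0,"rz":0},{"tx":1,"ty":-1,"tz":30,"rx":0,"ry":0,"rz":0},{"tx":1,"ty":-1,"tz":45,"rx":0,"ry":0,"rz":0},{"tx":1,"ty":-1,"tz":57,"rx":0,"ry":0,"rz":0},{"tx":1,"ty":-1,"tz":57,"rx":0,"ry":0,"rz":0}])

```text
time_s: 9.55
tool_pos: [0.4772, -0.096, 0.089]
orientation: [0.001, 0.994, -0.108, -0.001]
contact_force: [0.2, 0.5, -0.4]
grip_width: 0.0631
```

Request:
play_rows(rows=[{"tx":0,"ty":0,"tz":0,"rx":0,"ry":0,"rz":0},{"tx":0,"ty":0,"tz":0,"rx":0,"ry":0,"rz":0},{"tx":0,"ty":0,"tz":0,"rx":0,"ry":0,"rz":0},{"tx":0,"ty":0,"tz":0,"rx":0,"ry":0,"rz":0},{"tx":0,"ty":0,"tz":0,"rx":0,"ry":0,"rz":0}], claw=255, force=25)

```text
time_s: 10.05
tool_pos: [0.4775, -0.0963, 0.0902]
orientation: [0.0, 0.994, -0.108, 0.0]
contact_force: [-1.9, -3.1, 2.7]
grip_width: 0.0356
```

Run:
```python
from h import *
goto([.4757,-.0960,.09],-102.4)
from station import get_state,optics
for n in ("top","scene"):
    c=optics.capture(n); np.savez(f"pics/{n}6.npz",**c)
    if n=="scene": cv2.imwrite("pics/s6c.png",cv2.resize(c["img"][200:340,240:420],None,fx=3.5,fy=3.5,interpolation=cv2.INTER_CUBIC))
W=cloud(load("scene6"))
def sel(lo,hi):
    with np.errstate(invalid='ignore'): return W[np.all((W>lo)&(W<hi),-1)]
p=sel([.36,-.18,.006],[.65,-.02,.018]); print(cv2.minAreaRect((p[:,:2]*1000).astype(np.float32)))
p=sel([.54,-.15,.045],[.60,-.08,.085]); print("pad",len(p),p.min(0),p.max(0))
```

```text
t 10.05 pos [ 0.4775 -0.0963  0.0902] yaw -102.44 tilt [ 6.e-04 -6.e-04 -1.e+00] w 0.0356 F [-1.9 -3.1  2.7]
shift mm [-1.9  0.1  0.2] norm 1.9 rot [ 0.02 -0.04 -0.04]
((500.27142333984375, -104.83018493652344), (75.81156921386719, 194.46713256835938), 77.17382049560547)
pad 149 [ 0.54620982 -0.13851066  0.04500886] [ 0.5805542  -0.11460662  0.06743964]
```

View pics/s6c.png

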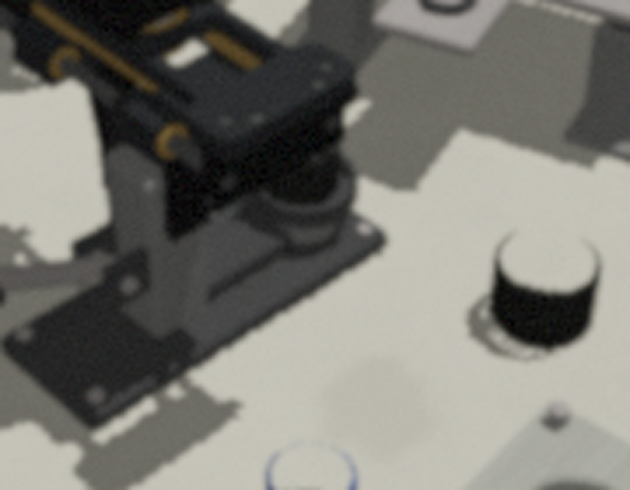

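Run:
```python
from h import *
goto([.5906,-.1399,.0902],-82.4)
```

```text
t 10.15 pos [ 0.4776 -0.0963  0.0902] yaw -102.46 tilt [ 6.e-04 -4.e-04 -1.e+00] w 0.0358 F [-1.8 -3.1  4.2]
shift mm [1.198e+02 1.820e+01 1.000e-01] norm 121.2 rot [ 2.000e-02 -4.000e-02 -2.006e+01]
```

Request:
play_rows(rows=[{"tx":3,"ty":0,"tz":0,"rx":0,"ry":0,"rz":-0.5},{"tx":9,"ty":1,"tz":0,"rx":0,"ry":0,"rz":-1.5},{"tx":18,"ty":2,"tz":0,"rx":0,"ry":0,"rz":-3},{"tx":27,"ty":4,"tz":0,"rx":0,"ry":0,"rz":-4.5},{"tx":36,"ty":5,"tz":0,"rx":0,"ry":0,"rz":-6}], force=45)

```text
time_s: 10.65
tool_pos: [0.5092, -0.1074, 0.0899]
orientation: [-0.002, 0.998, -0.056, -0.003]
contact_force: [-20.9, 5.1, 28.7]
grip_width: 0.0357
```

Run:
```python
from h import *
goto([.5906,-.1399,.0902],-82.4)
```

```text
t 10.65 pos [ 0.5092 -0.1074  0.0899] yaw -96.38 tilt [-0.0063  0.004  -1.    ] w 0.0357 F [-20.9   5.1  28.7]
shift mm [84.5 23.3 -1. ] norm 87.7 rot [ -0.23   0.36 -13.98]
```

Request:
play_rows(rows=[{"tx":6,"ty":2,"tz":-1,"rx":0,"ry":0,"rz":-1},{"tx":13,"ty":4,"tz":-1,"rx":0,"ry":0,"rz":-2.5},{"tx":20,"ty":6,"tz":-1,"rx":0,"ry":0,"rz":-4},{"tx":27,"ty":8,"tz":-1,"rx":0,"ry":0,"rz":-5.5},{"tx":34,"ty":10,"tz":-1,"rx":0,"ry":0,"rz":-7}])

```text
time_s: 11.15
tool_pos: [0.5428, -0.1212, 0.09]
orientation: [-0.001, 1.0, 0.006, -0.002]
contact_force: [-7.4, 1.7, 3.0]
grip_width: 0.0361
```

Run:
```python
from h import *
goto([.5906,-.1399,.0902],-82.4)
from station import get_state,optics
for n in ("top","scene"):
    c=optics.capture(n); np.savez(f"pics/{n}7.npz",**c)
    if n=="scene": cv2.imwrite("pics/s7c.png",cv2.resize(c["img"][170:330,260:440],None,fx=3.5,fy=3.5,interpolation=cv2.INTER_CUBIC))
```

```text
t 11.15 pos [ 0.5428 -0.1212  0.09  ] yaw -89.34 tilt [-0.0038  0.002  -1.    ] w 0.0361 F [-7.4  1.7  3. ]
shift mm [47.6 19.3 -0.5] norm 51.3 rot [-0.13  0.21 -6.94]
```

View pics/s7c.png

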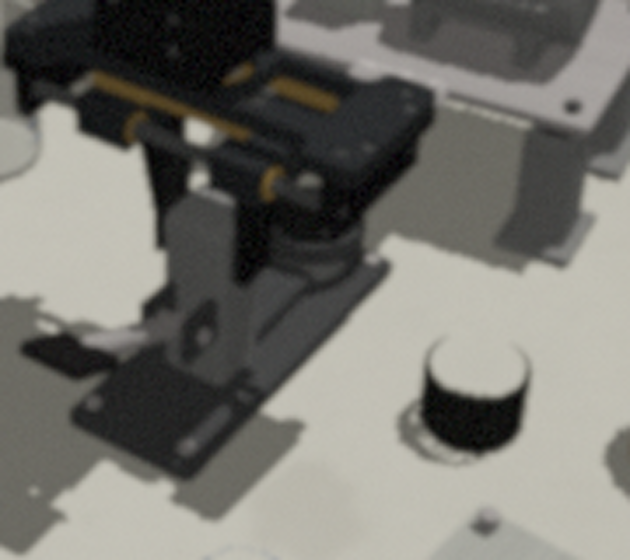

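Better: drag is about 7 N and the jack is still held flat. I'll continue.

Request:
play_rows(rows=[{"tx":6,"ty":3,"tz":-0.5,"rx":0,"ry":0,"rz":-1.5},{"tx":12,"ty":5,"tz":-0.5,"rx":0,"ry":0,"rz":-3},{"tx":19,"ty":8,"tz":-0.5,"rx":0,"ry":0,"rz":-4.5},{"tx":26,"ty":11,"tz":-0.5,"rx":0,"ry":0,"rz":-6},{"tx":33,"ty":13,"tz":-0.5,"rx":0,"ry":0,"rz":-7}])

```text
time_s: 11.75
tool_pos: [0.5777, -0.1349, 0.0909]
orientation: [0.0, 0.998, 0.067, -0.0]
contact_force: [0.5, 0.4, -12.1]
grip_width: 0.0357
```

Run:
```python
from h import *
goto([.5906,-.1399,.0902],-82.4)
```

```text
t 11.75 pos [ 0.5777 -0.1349  0.0909] yaw -82.32 tilt [-5.e-04 -1.e-04 -1.e+00] w 0.0357 F [  0.5   0.4 -12.1]
shift mm [12.1  6.7  0.7] norm 13.9 rot [-0.    0.03  0.08]
```

Request:
play_rows(rows=[{"tx":3,"ty":2,"tz":0.5,"rx":0,"ry":0,"rz":0},{"tx":6,"ty":3,"tz":0.5,"rx":0,"ry":0,"rz":0},{"tx":9,"ty":5,"tz":0.5,"rx":0,"ry":0,"rz":0},{"tx":12,"ty":6.5,"tz":0.5,"rx":0,"ry":0,"rz":0},{"tx":12,"ty":6.5,"tz":0.7,"rx":0,"ry":0,"rz":0}])

```text
time_s: 12.25
tool_pos: [0.5905, -0.1397, 0.0906]
orientation: [0.0, 0.998, 0.066, 0.0]
contact_force: [0.6, -0.3, -11.8]
grip_width: 0.0359
```

Run:
```python
from h import *
goto([.5906,-.1399,.0902],-82.4)
from station import get_state,optics
for n in ("top","scene"):
    c=optics.capture(n); np.savez(f"pics/{n}8.npz",**c)
    if n=="scene": cv2.imwrite("pics/s8c.png",cv2.resize(c["img"][170:330,260:440],None,fx=3.5,fy=3.5,interpolation=cv2.INTER_CUBIC))
    else: cv2.imwrite("pics/t8c.png",cv2.resize(c["img"][130:330,250:430],None,fx=3,fy=3,interpolation=cv2.INTER_CUBIC))
W=cloud(load("scene8"))
with np.errstate(invalid='ignore'): k=np.all((W>[.48,-.22,.006])&(W<[.75,-.05,.0165]),-1)
p=W[k]; print(len(p),cv2.minAreaRect((p[:,:2]*1000).astype(np.float32)))
```

```text
t 12.25 pos [ 0.5905 -0.1397  0.0906] yaw -82.43 tilt [ 4.e-04 -2.e-04 -1.e+00] w 0.0359 F [  0.6  -0.3 -11.8]
shift mm [0.1 0.3 0.4] norm 0.5 rot [ 0.01 -0.02 -0.03]
1705 ((624.38623046875, -132.89520263671875), (168.56874084472656, 223.21998596191406), 88.5764389038086)
```

View pics/s8c.png

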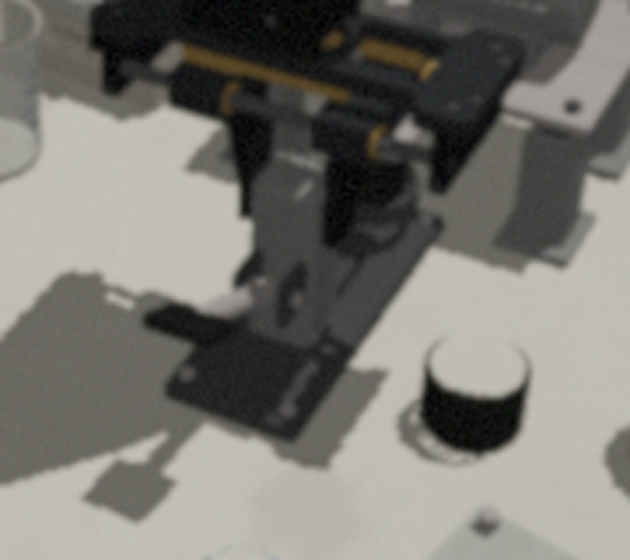

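View pics/t8c.png

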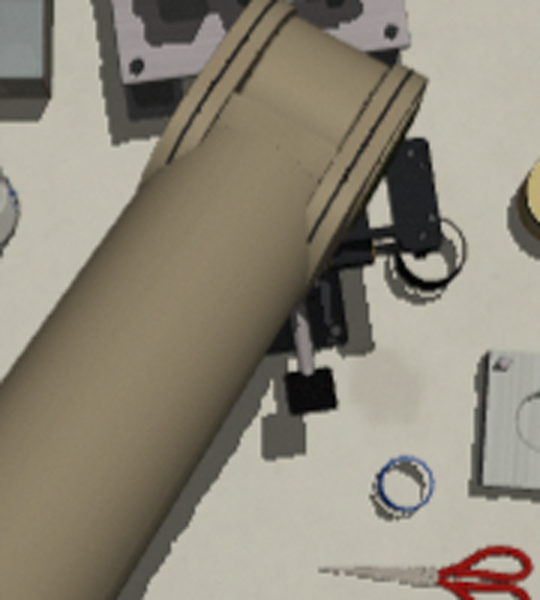

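Request:
play_rows(rows=[{"tx":0,"ty":0,"tz":0.3,"rx":0,"ry":0,"rz":0},{"tx":0,"ty":0,"tz":0.6,"rx":0,"ry":0,"rz":0},{"tx":0,"ty":0,"tz":0.8,"rx":0,"ry":0,"rz":0},{"tx":0,"ty":0,"tz":0.8,"rx":0,"ry":0,"rz":0},{"tx":0,"ty":0,"tz":0.8,"rx":0,"ry":0,"rz":0}])

```text
time_s: 12.85
tool_pos: [0.5899, -0.1397, 0.0901]
orientation: [-0.0, 0.998, 0.066, 0.0]
contact_force: [-4.5, -0.7, -4.4]
grip_width: 0.0357
```

Request:
play_rows(rows=[{"tx":0,"ty":0,"tz":0,"rx":0,"ry":0,"rz":0},{"tx":0,"ty":0,"tz":0,"rx":0,"ry":0,"rz":0},{"tx":0,"ty":0,"tz":0,"rx":0,"ry":0,"rz":0},{"tx":0,"ty":0,"tz":0,"rx":0,"ry":0,"rz":0},{"tx":0,"ty":0,"tz":0,"rx":0,"ry":0,"rz":0}], claw=70)

```text
time_s: 13.35
tool_pos: [0.5903, -0.1395, 0.09]
orientation: [0.0, 0.998, 0.066, 0.0]
contact_force: [-1.1, 0.5, -0.7]
grip_width: 0.0616
```

Request:
play_rows(rows=[{"tx":0,"ty":0,"tz":-20,"rx":0,"ry":0,"rz":0},{"tx":0,"ty":0,"tz":-60,"rx":0,"ry":0,"rz":0},{"tx":-20,"ty":0,"tz":-100,"rx":0,"ry":0,"rz":0},{"tx":-60,"ty":0,"tz":-120,"rx":0,"ry":0,"rz":0},{"tx":-105,"ty":0,"tz":-120,"rx":0,"ry":0,"rz":0}])

```text
time_s: 13.85
tool_pos: [0.4869, -0.1547, 0.212]
orientation: [0.001, 0.998, 0.066, 0.002]
contact_force: [-1.1, -0.4, 3.1]
grip_width: 0.0634
```

Run:
```python
from h import *
goto([.475,-.155,.15],-82.4)
from station import get_state,optics
for n in ("top","scene"):
    c=optics.capture(n); np.savez(f"pics/{n}9.npz",**c)
    if n=="scene": cv2.imwrite("pics/s9c.png",cv2.resize(c["img"][150:330,260:460],None,fx=3.3,fy=3.3,interpolation=cv2.INTER_CUBIC))
    else: cv2.imwrite("pics/t9c.png",cv2.resize(c["img"][130:330,250:430],None,fx=3,fy=3,interpolation=cv2.INTER_CUBIC))
```

```text
t 13.85 pos [ 0.4869 -0.1547  0.212 ] yaw -82.43 tilt [ 0.0039 -0.0016 -1.    ] w 0.0634 F [-1.1 -0.4  3.1]
shift mm [-12.   -1.4  62. ] norm 63.2 rot [ 0.12 -0.21 -0.03]
```

View pics/s9c.png

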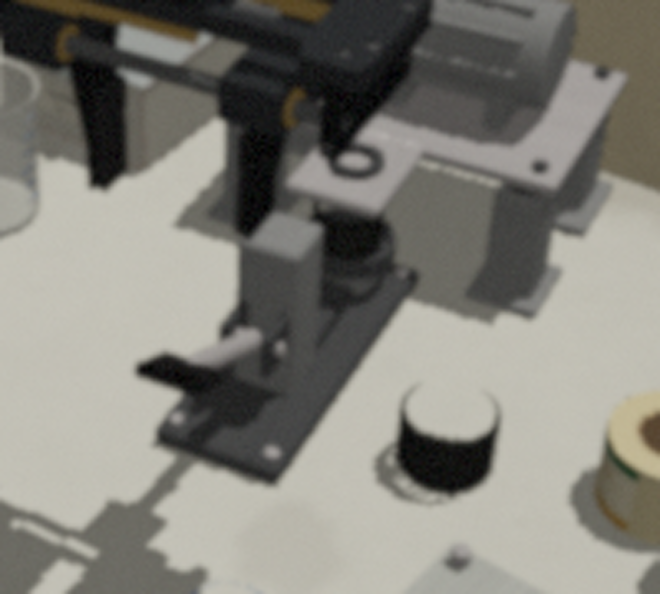

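View pics/t9c.png

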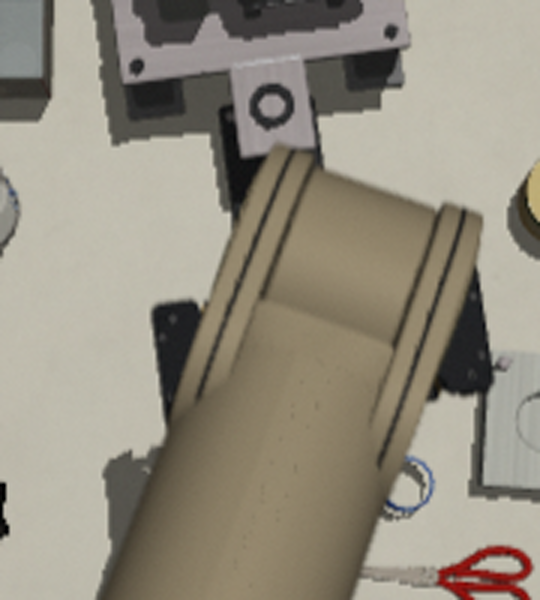

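Run:
```python
from h import *
c=load("scene9"); W=cloud(c); im=c["img"]
def sel(lo,hi):
    with np.errstate(invalid='ignore'): return np.all((W>lo)&(W<hi),-1)
# base top: z .006-.017, dark
g=cv2.cvtColor(im,cv2.COLOR_BGR2GRAY)
k=sel([.48,-.22,.006],[.75,-.08,.017])&(g<95)
k=cv2.morphologyEx(k.astype(np.uint8),cv2.MORPH_OPEN,np.ones((2,2)))
n,l,st,ce=cv2.connectedComponentsWithStats(k)
i=1+np.argmax(st[1:,4]); p=W[l==i]; r=cv2.minAreaRect((p[:,:2]*1000).astype(np.float32)); print("base",len(p),r)
p=W[sel([.55,-.18,.102],[.63,-.10,.112])]; print("tower",len(p),cv2.minAreaRect((p[:,:2]*1000).astype(np.float32)))
k=sel([.64,-.19,.037],[.73,-.09,.0435])&(g<95); p=W[k]; print("cup rim",len(p),cv2.minEnclosingCircle((p[:,:2]*1000).astype(np.float32)),p[:,:2].min(0),p[:,:2].max(0))
k=sel([.64,-.19,.046],[.73,-.09,.068])&(g<95); p=W[k]; print("pad",len(p),p.min(0),p.max(0))
m=np.zeros((480,640),np.uint8); m[186:212,350:388]=(g[186:212,350:388]<75)*255
m&=((np.abs(W[...,2]-.092)<.012)*255).astype(np.uint8)
n,l,st,ce=cv2.connectedComponentsWithStats(m); i=1+np.argmax(st[1:,4]); print("ring",st[i],ray(c,*ce[i],.092))
```

```text
base 1504 ((618.8510131835938, -142.65505981445312), (208.19500732421875, 68.20919036865234), 6.322319984436035)
tower 206 ((588.2986450195312, -144.92115783691406), (32.01231384277344, 35.57360076904297), 89.49100494384766)
cup rim 137 ((682.0816650390625, -127.62702941894531), 29.86349868774414) [ 0.65437968 -0.1574904 ] [ 0.70929429 -0.10344193]
pad 168 [ 0.65959791 -0.14946992  0.04632468] [ 0.69327894 -0.11222268  0.06548641]
ring [360 194  15  10  50] [ 0.68183312 -0.13240161  0.092     ]
```

The cup and pad sit under the ring in the same view (scene y −0.1305 and −0.131 against ring −0.131; x within about 2 mm), the jack is released and the deck is still down. Next I'll close the fingers and go above the paddle.

Request:
play_rows(rows=[{"tx":-6,"ty":-1,"tz":15,"rx":0,"ry":0,"rz":0},{"tx":-12,"ty":-1,"tz":30,"rx":0,"ry":0,"rz":0},{"tx":-12,"ty":-1,"tz":50,"rx":0,"ry":0,"rz":0},{"tx":-12,"ty":-1,"tz":72,"rx":0,"ry":0,"rz":0},{"tx":-12,"ty":-1,"tz":72,"rx":0,"ry":0,"rz":0}], claw=255, force=20)

```text
time_s: 14.45
tool_pos: [0.4726, -0.1536, 0.1358]
orientation: [-0.0, 0.998, 0.066, -0.002]
contact_force: [-0.5, -0.3, 1.3]
grip_width: 0.0312
```

Request:
play_rows(rows=[{"tx":0,"ty":0,"tz":0,"rx":0,"ry":0,"rz":0},{"tx":0,"ty":0,"tz":0,"rx":0,"ry":0,"rz":0},{"tx":0,"ty":0,"tz":0,"rx":0,"ry":0,"rz":0},{"tx":0,"ty":0,"tz":0,"rx":0,"ry":0,"rz":0},{"tx":0,"ty":0,"tz":0,"rx":0,"ry":0,"rz":0}])

```text
time_s: 14.95
tool_pos: [0.4742, -0.1539, 0.1382]
orientation: [-0.0, 0.998, 0.066, 0.0]
contact_force: [0.1, 0.2, 0.4]
grip_width: 0.0011
```

Run:
```python
from h import *
goto([.4753,-.1553,.115],-82.4)
from station import get_state,optics
c=optics.capture("scene"); np.savez(f"pics/scene10.npz",**c)
cv2.imwrite("pics/s10c.png",cv2.resize(c["img"][150:330,240:440],None,fx=3.3,fy=3.3,interpolation=cv2.INTER_CUBIC))
```

```text
t 14.95 pos [ 0.4742 -0.1539  0.1382] yaw -82.42 tilt [ 6.e-04  3.e-04 -1.e+00] w 0.0011 F [0.1 0.2 0.4]
shift mm [ 0.9  1.5 23.2] norm 23.2 rot [-0.01 -0.04 -0.02]
```

View pics/s10c.png

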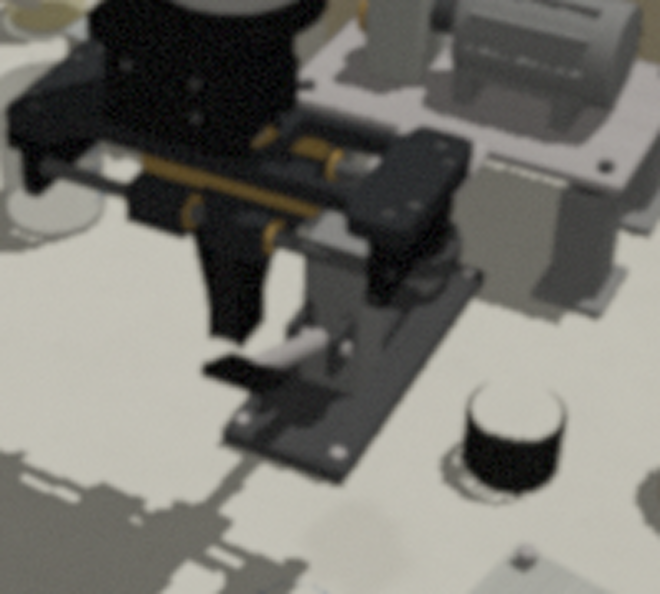

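Fingertips are closed and right above the paddle (crop (235,340)). Starting the trial stroke.

Request:
play_rows(rows=[{"tx":1,"ty":1.5,"tz":8,"rx":0,"ry":0,"rz":0},{"tx":1,"ty":1.5,"tz":16,"rx":0,"ry":0,"rz":0},{"tx":1,"ty":1.5,"tz":24,"rx":0,"ry":0,"rz":0},{"tx":1,"ty":1.5,"tz":32,"rx":0,"ry":0,"rz":0},{"tx":1,"ty":1.5,"tz":40,"rx":0,"ry":0,"rz":0}])

```text
time_s: 15.5
tool_pos: [0.475, -0.1555, 0.097]
orientation: [0.0, 0.998, 0.066, -0.0]
contact_force: [-2.8, -0.1, 6.3]
grip_width: 0.0008
```

Run:
```python
from h import *
goto([.4753,-.1553,.054],-82.4)
```

```text
t 15.5 pos [ 0.475  -0.1555  0.097 ] yaw -82.43 tilt [-5.e-04 -2.e-04 -1.e+00] w 0.0008 F [-2.8 -0.1  6.3]
shift mm [ 0.4 -0.2 43. ] norm 43.0 rot [ 0.01  0.03 -0.03]
```

Request:
play_rows(rows=[{"tx":0,"ty":0,"tz":9,"rx":0,"ry":0,"rz":0},{"tx":0,"ty":0,"tz":18,"rx":0,"ry":0,"rz":0},{"tx":0,"ty":0,"tz":27,"rx":0,"ry":0,"rz":0},{"tx":0,"ty":0,"tz":35,"rx":0,"ry":0,"rz":0},{"tx":0,"ty":0,"tz":40,"rx":0,"ry":0,"rz":0}])

```text
time_s: 16.0
tool_pos: [0.4751, -0.1556, 0.0571]
orientation: [0.0, 0.998, 0.066, -0.0]
contact_force: [-0.1, -0.8, 6.7]
grip_width: 0.0005
```

Run:
```python
from h import *
goto([.4753,-.1553,.054],-82.4)
from station import get_state,optics
c=optics.capture("scene"); np.savez(f"pics/scene11.npz",**c)
cv2.imwrite("pics/s11c.png",cv2.resize(c["img"][130:330,240:460],None,fx=3,fy=3,interpolation=cv2.INTER_CUBIC))
```

```text
t 16.0 pos [ 0.4751 -0.1556  0.0571] yaw -82.44 tilt [-1.e-04 -1.e-04 -1.e+00] w 0.0005 F [-0.1 -0.8  6.7]
shift mm [ 0.3 -0.2  3.1] norm 3.1 rot [ 0.01  0.01 -0.04]
```

View pics/s11c.png

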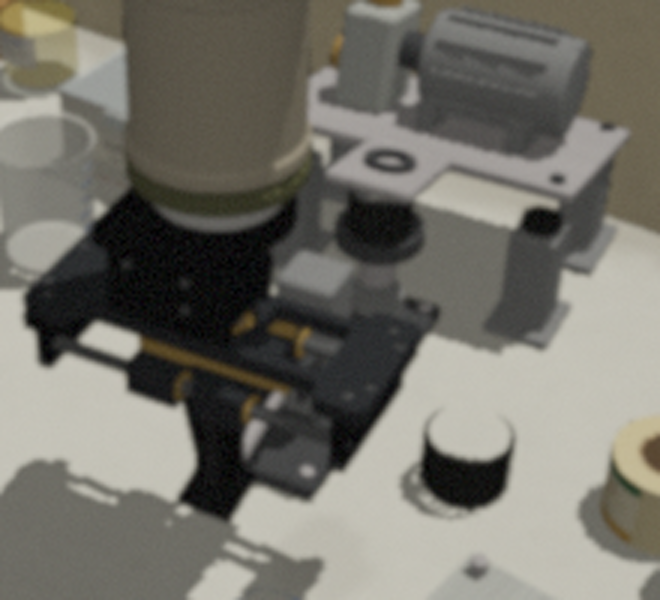

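The deck is rising on the jack, with the pad centred under the tongue (crop (380,215)). I'll continue to the end stop.

Request:
play_rows(rows=[{"tx":0,"ty":0,"tz":1,"rx":0,"ry":0,"rz":0},{"tx":0,"ty":0,"tz":2,"rx":0,"ry":0,"rz":0},{"tx":0,"ty":0,"tz":3,"rx":0,"ry":0,"rz":0},{"tx":0,"ty":0,"tz":4,"rx":0,"ry":0,"rz":0},{"tx":0,"ty":0,"tz":4,"rx":0,"ry":0,"rz":0}])

```text
time_s: 16.55
tool_pos: [0.4753, -0.1556, 0.0538]
orientation: [-0.0, 0.998, 0.066, 0.0]
contact_force: [-2.7, 0.1, 8.3]
grip_width: 0.0004
```

Run:
```python
from h import *
goto([.4753,-.1553,.054],-82.4)
```

```text
t 16.55 pos [ 0.4753 -0.1556  0.0538] yaw -82.44 tilt [ 2.e-04  0.e+00 -1.e+00] w 0.0004 F [-2.7  0.1  8.3]
shift mm [ 0.1 -0.3 -0.2] norm 0.3 rot [ 0.   -0.01 -0.04]
```

Request:
play_rows(rows=[{"tx":0,"ty":0,"tz":0.5,"rx":0,"ry":0,"rz":0},{"tx":0,"ty":0,"tz":1,"rx":0,"ry":0,"rz":0},{"tx":0,"ty":0,"tz":1.5,"rx":0,"ry":0,"rz":0},{"tx":0,"ty":0,"tz":2,"rx":0,"ry":0,"rz":0},{"tx":0,"ty":0,"tz":2,"rx":0,"ry":0,"rz":0}])

```text
time_s: 17.05
tool_pos: [0.4756, -0.1556, 0.0527]
orientation: [-0.0, 0.998, 0.066, 0.0]
contact_force: [-8.4, 2.0, 23.4]
grip_width: 0.0003
```

Run:
```python
from h import *
goto([.4753,-.1553,.054],-82.4)
from station import get_state,optics
for n in ("top","scene"):
    c=optics.capture(n); np.savez(f"pics/{n}12.npz",**c)
    W=cloud(c)
    with np.errstate(invalid='ignore'): k=np.all((W>[.64,-.17,.10])&(W<[.70,-.09,.135]),-1)
    p=W[k]; print(n,len(p),np.median(p,0),np.percentile(p[:,2],[5,95]))
    with np.errstate(invalid='ignore'): k=np.all((W>[.45,-.19,.02])&(W<[.51,-.12,.06]),-1)
```

```text
t 17.05 pos [ 0.4756 -0.1556  0.0527] yaw -82.44 tilt [ 7.e-04  9.e-04 -1.e+00] w 0.0003 F [-8.4  2.  23.4]
shift mm [-0.3 -0.3 -1.3] norm 1.3 rot [-0.05 -0.05 -0.04]
top 560 [ 0.67640345 -0.12619364  0.12605323] [0.11970831 0.13127192]
scene 497 [ 0.67008651 -0.13469316  0.12420329] [0.10207631 0.1281292 ]
```

The end stop is reached: the force jumped to 23 N and the tongue top is about 0.124 m over the lift area. I'll let the handle return.

Request:
play_rows(rows=[{"tx":0,"ty":0,"tz":-8,"rx":0,"ry":0,"rz":0},{"tx":0,"ty":0,"tz":-18,"rx":0,"ry":0,"rz":0},{"tx":0,"ty":0,"tz":-28,"rx":0,"ry":0,"rz":0},{"tx":0,"ty":0,"tz":-38,"rx":0,"ry":0,"rz":0},{"tx":0,"ty":0,"tz":-48,"rx":0,"ry":0,"rz":0}])

```text
time_s: 17.65
tool_pos: [0.4764, -0.1551, 0.1011]
orientation: [0.0, 0.998, 0.066, 0.001]
contact_force: [1.2, -0.2, 0.9]
grip_width: 0.0005
```

Request:
play_rows(rows=[{"tx":0,"ty":0,"tz":-10,"rx":0,"ry":0,"rz":0},{"tx":0,"ty":0,"tz":-20,"rx":0,"ry":0,"rz":0},{"tx":0,"ty":0,"tz":-30,"rx":0,"ry":0,"rz":0},{"tx":0,"ty":0,"tz":-40,"rx":0,"ry":0,"rz":0},{"tx":0,"ty":0,"tz":-45,"rx":0,"ry":0,"rz":0}])

```text
time_s: 18.15
tool_pos: [0.4752, -0.1554, 0.1457]
orientation: [-0.0, 0.998, 0.066, 0.0]
contact_force: [-0.1, -0.7, -0.1]
grip_width: 0.0004
```

Request:
play_rows(rows=[{"tx":0,"ty":0,"tz":0,"rx":0,"ry":0,"rz":0},{"tx":0,"ty":0,"tz":0,"rx":0,"ry":0,"rz":0},{"tx":0,"ty":0,"tz":0,"rx":0,"ry":0,"rz":0},{"tx":0,"ty":0,"tz":0,"rx":0,"ry":0,"rz":0},{"tx":0,"ty":0,"tz":0,"rx":0,"ry":0,"rz":0}])

```text
time_s: 18.65
tool_pos: [0.4749, -0.1554, 0.1446]
orientation: [0.0, 0.998, 0.066, -0.0]
contact_force: [0.5, 0.1, -0.3]
grip_width: 0.0004
```

Run:
```python
from h import *
goto([.4753,-.1553,.138],-82.4)
from station import get_state,optics
for n in ("top","scene"):
    c=optics.capture(n); np.savez(f"pics/{n}13.npz",**c)
    W=cloud(c)
    with np.errstate(invalid='ignore'): k=np.all((W>[.65,-.16,.08])&(W<[.70,-.10,.135]),-1)
    p=W[k]; print(n,len(p),np.median(p,0),np.percentile(p[:,2],[5,95]))
    if n=="scene": cv2.imwrite("pics/s13c.png",cv2.resize(c["img"][130:330,240:460],None,fx=3,fy=3,interpolation=cv2.INTER_CUBIC))
    else: cv2.imwrite("pics/t13c.png",cv2.resize(c["img"][130:330,250:430],None,fx=3,fy=3,interpolation=cv2.INTER_CUBIC))
```

```text
t 18.65 pos [ 0.4749 -0.1554  0.1446] yaw -82.43 tilt [-6.e-04 -1.e-04 -1.e+00] w 0.0004 F [ 0.5  0.1 -0.3]
shift mm [ 0.4 -0.   6.6] norm 6.6 rot [ 0.    0.03 -0.03]
top 583 [ 0.67449483 -0.12856112  0.09014002] [0.08618705 0.09520853]
scene 19 [ 0.68802689 -0.15666278  0.08668712] [0.08391094 0.08819555]
```

View pics/s13c.png

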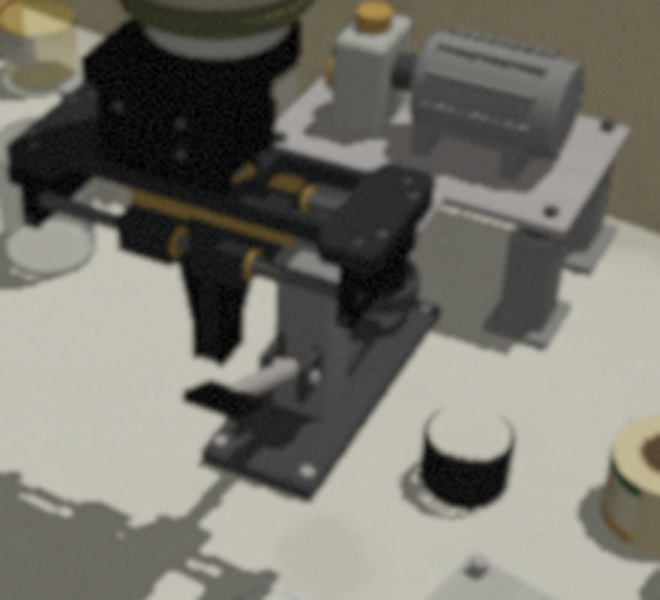

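View pics/t13c.png

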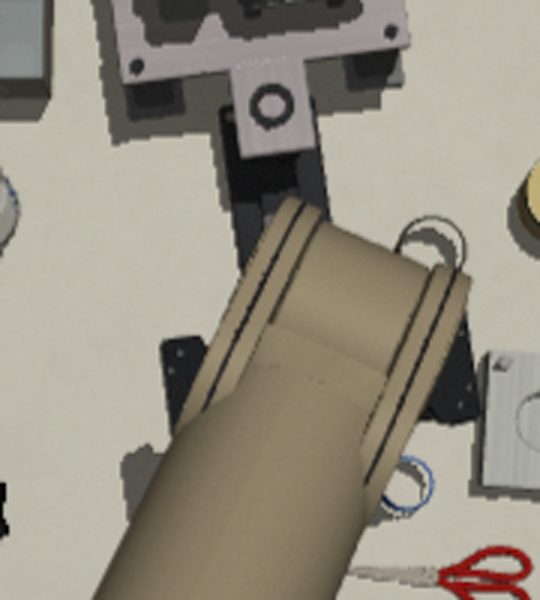

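The trial stroke is complete. The deck is back down (tongue top 0.090 m), the handle is up, and the jack has not moved (base corner still at scene pixel (342,295)). Starting the second press.

Request:
play_rows(rows=[{"tx":0,"ty":0,"tz":10,"rx":0,"ry":0,"rz":0},{"tx":0,"ty":0,"tz":20,"rx":0,"ry":0,"rz":0},{"tx":0,"ty":0,"tz":29,"rx":0,"ry":0,"rz":0},{"tx":0,"ty":0,"tz":37,"rx":0,"ry":0,"rz":0},{"tx":0,"ty":0,"tz":45,"rx":0,"ry":0,"rz":0}])

```text
time_s: 19.25
tool_pos: [0.4749, -0.1555, 0.099]
orientation: [0.0, 0.998, 0.066, -0.0]
contact_force: [-2.0, -0.5, 5.5]
grip_width: 0.0
```

Request:
play_rows(rows=[{"tx":0,"ty":0,"tz":9,"rx":0,"ry":0,"rz":0},{"tx":0,"ty":0,"tz":18,"rx":0,"ry":0,"rz":0},{"tx":0,"ty":0,"tz":27,"rx":0,"ry":0,"rz":0},{"tx":0,"ty":0,"tz":36,"rx":0,"ry":0,"rz":0},{"tx":0,"ty":0,"tz":44,"rx":0,"ry":0,"rz":0}])

```text
time_s: 19.75
tool_pos: [0.4753, -0.1556, 0.0553]
orientation: [0.0, 0.998, 0.066, 0.0]
contact_force: [0.0, -0.0, 8.2]
grip_width: 0.0005
```

Run:
```python
from h import *
goto([.4753,-.1553,.053],-82.4)
```

```text
t 19.75 pos [ 0.4753 -0.1556  0.0553] yaw -82.44 tilt [ 4.e-04 -1.e-04 -1.e+00] w 0.0005 F [ 0.  -0.   8.2]
shift mm [ 0.  -0.3  2.3] norm 2.3 rot [ 0.01 -0.02 -0.04]
```

Request:
play_rows(rows=[{"tx":0,"ty":0,"tz":1,"rx":0,"ry":0,"rz":0},{"tx":0,"ty":0,"tz":2,"rx":0,"ry":0,"rz":0},{"tx":0,"ty":0,"tz":2.7,"rx":0,"ry":0,"rz":0},{"tx":0,"ty":0,"tz":3.2,"rx":0,"ry":0,"rz":0},{"tx":0,"ty":0,"tz":3.2,"rx":0,"ry":0,"rz":0}])

```text
time_s: 20.25
tool_pos: [0.4753, -0.1555, 0.0531]
orientation: [-0.0, 0.998, 0.066, 0.0]
contact_force: [-6.0, 0.8, 17.0]
grip_width: 0.0005
```

Run:
```python
from h import *
goto([.4753,-.1553,.053],-82.4)
```

```text
t 20.25 pos [ 0.4753 -0.1555  0.0531] yaw -82.44 tilt [ 1.e-04  7.e-04 -1.e+00] w 0.0005 F [-6.   0.8 17. ]
shift mm [ 0.1 -0.2  0.1] norm 0.3 rot [-0.04 -0.01 -0.04]
```

Request:
play_rows(rows=[{"tx":0,"ty":0,"tz":0.3,"rx":0,"ry":0,"rz":0},{"tx":0,"ty":0,"tz":0.3,"rx":0,"ry":0,"rz":0},{"tx":0,"ty":0,"tz":0.3,"rx":0,"ry":0,"rz":0},{"tx":0,"ty":0,"tz":0.3,"rx":0,"ry":0,"rz":0},{"tx":0,"ty":0,"tz":0.3,"rx":0,"ry":0,"rz":0}])

```text
time_s: 20.75
tool_pos: [0.4753, -0.1556, 0.053]
orientation: [-0.0, 0.998, 0.066, 0.0]
contact_force: [-6.2, 2.4, 19.1]
grip_width: 0.0007
```

Run:
```python
from h import *
goto([.4753,-.1553,.053],-82.4)
from station import get_state,optics
for n in ("top","scene"):
    c=optics.capture(n); np.savez(f"pics/{n}14.npz",**c)
    W=cloud(c)
    with np.errstate(invalid='ignore'): k=np.all((W>[.665,-.15,.10])&(W<[.70,-.11,.135]),-1)
    p=W[k]; print(n,"tongue",len(p),np.median(p,0))
    if n=="scene": cv2.imwrite("pics/s14c.png",cv2.resize(c["img"][130:430,200:500],None,fx=2,fy=2,interpolation=cv2.INTER_CUBIC))
    o=load(f"{n}0")["img"].astype(int); d=np.abs(c["img"].astype(int)-o).sum(-1)
    print(n, {k:float(d[b:b+h,a:a+w].mean()) for k,(a,b,w,h) in (dict(roll=(425,180,30,30),scis=(360,312,65,25),beaker=(224,180,30,30)) if n=="top" else dict(roll=(443,270,40,42),scis=(275,350,85,68),beaker=(238,170,30,50))).items()})
goto([.4753,-.1553,.053],-82.4)
```

```text
t 20.75 pos [ 0.4753 -0.1556  0.053 ] yaw -82.44 tilt [ 3.e-04  8.e-04 -1.e+00] w 0.0007 F [-6.2  2.4 19.1]
shift mm [ 0.  -0.3 -0. ] norm 0.3 rot [-0.04 -0.02 -0.04]
top tongue 298 [ 0.68220105 -0.13038338  0.12527839]
top {'roll': 4.28, 'scis': 4.625230769230769, 'beaker': 4.0744444444444445}
scene tongue 247 [ 0.67738106 -0.13343072  0.1237804 ]
scene {'roll': 32.670833333333334, 'scis': 37.596539792387546, 'beaker': 42.09866666666667}
t 20.85 pos [ 0.4753 -0.1555  0.053 ] yaw -82.45 tilt [ 2.e-04  9.e-04 -1.e+00] w 0.0003 F [-6.9  1.1 19.5]
shift mm [ 0.  -0.2 -0. ] norm 0.2 rot [-0.05 -0.02 -0.05]
```

View pics/s14c.png

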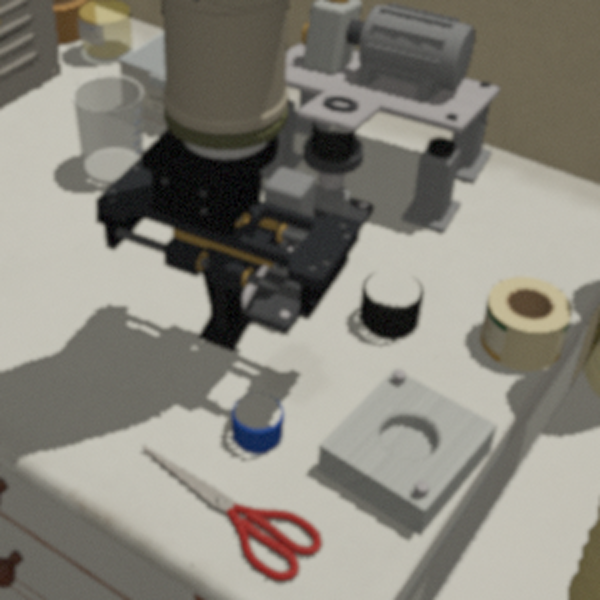

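The deck is up (tongue top about 0.124 m) on the pad and jack, at crop (333,140). The handle is held at its end stop with a steady 19 N. The top-view difference at the bystanders is only noise. Handing in.

Run:
```python
from station import hand_in, get_state
print(hand_in()); s=get_state(); print(s["time_s"],s["tool_pos"],s["contact_force"])
```

```text
the job is handed in; nothing more can be done
None
the job is handed in; nothing more can be done
```

I completed the job and handed it in at about 21 s of the 61 s allowed, with the handle held fully down and the deck carried on the jack. No verdict came back.

**What I did:**
- I lifted the smaller black pad from the mould and seated it in the saddle cup.
- I slid the jack until its saddle was under the ring-marked tongue, then let go of it.
- I gave one full trial stroke; the deck came back down to 0.090 m at the tongue top and the handle returned fully up.
- I pressed the handle a second time to its end stop and held it there.

**Last checks:**
- **Handle:** the force rose from 8 N to a steady 19 N at the end stop, so the handle is fully down.
- **Deck:** the tongue top is at about 0.124–0.125 m, against 0.090 m at rest.
- **Jack:** it stayed put through the trial stroke, and the pad sits under the ring.
- **Bystanders:** the beaker, label roll and scissors look unmoved in the top view (only noise-level change).

**Checks that disagreed or were incomplete:**
- The scene camera read about 3 mm off in y compared with the robot and the top camera; I corrected for it.
- The scene camera showed larger brightness differences around the bystanders (33–42, against about 4 in the top view). I put this down to shading or exposure and did not investigate further.
- The saddle's centring along x could only be confirmed to about 2 mm, because the tongue hides the cup.
- The first part of the jack slide briefly drew about 29 N at the wrist before I eased the load.

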